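Knock out the dust brush and hold it on the earth tester

TASK

Take the anti-static dust brush out of its stand and work it down and up inside the light grey metal cup, two full strokes from near the bottom to near the rim, to knock out the dust. Then check its earthing: press the bristles lightly on the yellow-ringed brass pad of the tester, brush square to the sloping face, so that the bristles give a little but are not squashed to their stop. Finish while holding it there, gripped and pressed; do not put it down, and leave the cup standing where it is and the other things undisturbed.

Things in the scene. Friction and masses are not known exactly. Their poses are not given: they have to be found in the camera images.
- brush: Dust brush, 177 mm long, 72 g, hanging upright in its stand by a yellow collar (28 mm wide, 6 mm high). Origin at the underside of the collar on the brush axis; z runs along the brush towards the end of the handle. Above the collar: round black handle, 16 mm diameter, from z = 6 to 68 mm, to be gripped. Below: shaft 11 mm diameter, aluminium ferrule 16 mm diameter from z = -58 to -82 mm, then light bristles 13 mm diameter, their end at z = -109 mm when free.
- brush_tip (a point): The end of the bristles, on the brush axis; moves with the bristles. z along the brush towards the handle.
- bristles (a joint): How far the bristles are pushed back into the ferrule, in m: 0 free, 0.014 at the stop. Spring: about 1 N to start, 250 N/m more (2.5 N at 6 mm, 4.5 N at the stop).
- brush_stand: Fixed stand, foot 85x85 mm, with an aluminium top plate 50 (x) by 85 (y) by 10 mm, its top 125 mm above the bench, with a 22 mm hole in the middle in which the brush hangs (lift it straight up, 115 mm or more, to clear). Origin on the bench under the hole.
- dust_cup: Loose round light grey aluminium cup, open at the top, wall 3 mm, 95 mm high, 78 mm wide at the rim and a little narrower at the foot. Origin at the centre of its underside, z up.
- dust_cup_in (a point): Centre of the cup's inner floor; z up. The rim is about 90 mm above it.
- tester: Fixed grey desk tester with a black face, 105 (x) by 110 (y) mm, 30 mm high in front and 79 mm at the back. Face slopes 25 degrees, its low edge to -x. Origin at the centre of its underside.
- pad: The brass pad on the tester's face, 22 mm diameter, standing 2 mm proud, inside a yellow ring 35 mm wide. Its z axis stands square to the sloping face (out of it, leaning 25 degrees towards the tester's -x). The plain steel disc on the face is not the pad.
- pad_spot (a point): Centre of the pad's contact surface, 2 mm above the origin of the pad, axes as the pad's.
- solder_spool: Bystander: grey reel, 60 mm wide, 34 mm high. Origin under its centre.
- flux_lid: Bystander: round pink lid, 51 mm wide, 9 mm high. Origin under its centre.
Things that resemble listed ones, but are neither listed nor needed, are in the scene too. There is more than one size of the brush; the job needs the smaller.

How it is judged (in metres and radians):
On the way, in this order (a step that is already met when the one before it is completed fails the run):
1. bristles down in the cup, within 30 mm of its floor (1st time) (z of brush_tip in the frame of dust_cup_in between -0.006 and 0.03 m and horizontal distance between brush_tip and dust_cup_in below 0.036 m), for 0.05 s.
2. drawn up inside the cup, at least 50 mm above its floor (1st time) (z of brush_tip in the frame of dust_cup_in between 0.05 and 0.095 m and horizontal distance between brush_tip and dust_cup_in below 0.036 m), for 0.05 s.
3. bristles down again, within 30 mm of the floor (2nd time) (all of step 1), for 0.05 s.
4. drawn up inside the cup again, at least 50 mm above its floor (2nd time) (all of step 2), for 0.05 s.
At the end, for the whole second after the job is handed in: The gripper still holds the brush; the end of its bristles presses on the brass pad within 9 mm of its centre, with 0.8 to 6 N, pushed in by 1 to 13 mm; the brush stands within 0.175 rad (10 degrees) of square to the sloping face, handle up, at rest, free of cup and stand; the cup stands upright (distance between brush_tip and pad_spot below 0.009 m and angle between the z axis of brush and the z axis of pad, either way round below 0.175 rad and angle between brush's own z axis and vertical below 0.8 rad and contact force between brush and pad between 0.8 and 6 N and value of joint bristles between 0.001 and 0.013 m and contact force between the fingers and brush above 3 N and contact force between brush and dust_cup below 0.2 N and contact force between brush and brush_stand below 0.2 N and linear speed of brush below 0.02 m/s and angle between dust_cup's own z axis and vertical below 0.1 rad); the arm keeps its last pose, push and grip.
It fails at once if bristles or brush jammed on the tester (over 20 N) (contact force between brush and tester above 20 N).
It fails at once if cup tipped (angle between dust_cup's own z axis and vertical above 0.35 rad).
It fails at once if cup pushed more than 40 mm away (distance of dust_cup from where it was at the start of the episode above 0.04 m).
It fails at once if a bystander moved more than 30 mm (distance of any of solder_spool, flux_lid from where it was at the start of the episode above 0.03 m).
It also fails if it takes over 48 s, if anything falls off the work surface, if the arm or the gripper's body presses on something with over 40 N, if the wrist force passes 120 N, or if a joint passes its speed limit or range.

ROBOT

A 6-joint arm with a two-finger parallel gripper is mounted at the origin on a cart in front of the work surface, level with it; the furniture and walls round the work are solid. World frame = base frame: x ahead of the robot, y to its left, z up, the work surface at z = 0. Lengths are in mm, angles in rad, forces in N, time in s.
With the tool pointing down it reaches from about 275 to 825 mm from the base axis. Payload 4.9 kg.
Tool frame: the origin (TCP) lies between the finger pads; the fingertips stand 25 mm ahead of it and the grasp point (between the pads) lies 6 mm ahead of it; z points along the fingers, y is the direction in which the jaws open and shut (so a half turn about z gives the same grasp; the last joint's range is limited). The gripper opens to 85 mm and grips with 20 to 120 N. Pads are 22 mm wide; open, the fingers measure 114 mm over their backs; the gripper's body (76 mm by 85 mm) begins 54 mm behind the grasp point. The pads swing forward as they close: fully open they stand 13 mm farther back than shut.
Start: joints at [1.109, 0.326, -0.193, 1.052, 0, 1.437], TCP at [177.073, 520.734, 220.981] pointing down, gripper open.
Joint ranges: [-2.65, 2.65], [-0.97, 1.79], [-1.3, 1.35], [-1.93, 2.1], [-1.47, 1.37], [-3.14, 3.14]. Speed limits (rad/s): [2.57, 2.57, 3.14, 3.14, 3.14, 3.14].

INTERFACE

Orientations are given as a unit quaternion [w, x, y, z].
In Python, from rig import * gives the robot as it stands.
- The arm moves only by the tool carry_out, never from a script. Its argument "targets" is one flat list of numbers, 5 for each row, row after row: the opening in per cent of the stroke, from 0 (shut) to 100 (fully open), then the shift along the tool's x, y, z in mm, then the turn about the tool's z in rad. In form: [jaw, dx, dy, dz, yaw, jaw, dx, dy, dz, yaw, ...]. A call has 1 to 5 rows; each row is the pose to reach, as a shift and turn from the pose commanded when the call began, along the tool's axes at that moment; what a row does not reach only later rows make up. A row lasts 1/10 s, in which the tool goes at most 50 mm and 8.59 degrees, less where a joint would pass 70% of its speed; a pose out of reach is approached as far as the arm can. A call with a gripper value outside its range is refused whole. The fingers move at their own pace and stop on an object; "force" is the grip in N (left out, the last holds). Time passes only in rows, so rows that repeat a pose let the fingers close. It gives the time, the measured TCP pose, the force and the opening at its end, in the units of the state.
- get_obs(): the state, without advancing time (a new reading comes with each control period).
- camera(name): name is "scene" or "top" or "wrist"; returns the picture (400x640x3 uint8, red, green, blue); there is no depth.
- calibration(name): a dict with "K" (3x3 intrinsics, pixels), "k1" (the pictures are not rectified: a ray, as slopes to the right and down, at radius r is drawn at 1 + k1 r^2 times it, then the intrinsics apply), "camera_from_world" (4x4, takes a point from world to camera coordinates). Camera axes: x right, y down, z forward; pixel columns grow to the right and rows downward; lengths in mm; the calibration is good to about 2 mm. A picture is of the moment at which its call begins: read the wrist's pose just before it. calibration takes no time and is no camera call; for the wrist camera it gives the pose at the moment of the call.
- hand_in(): hands the job in, once; it reports no verdict.
The state is a dict: "time_s": time; "qpos": joint angles; "qd": joint speeds; "joint_efforts": joint torques, N m; "tool_pos": TCP position; "orientation": TCP orientation; "contact_force": force on the tool from outside, world axes, zero at the start; "torque": the same for the moment, N m; "opening": finger opening in mm.
Only numpy, scipy, OpenCV 4.12 (cv2) and the standard library are available. Lean on these libraries where they do the work, as an engineer would, in place of code of your own. Each camera call takes 0.05 s, during which the arm holds its last target.

## Working session

There is one attempt and no reset: what is moved stays moved. The work goes in short steps, Python scripts to look and compute and a tool call to move; the robot and the scene stay as the last step left them, time stands still between calls to the robot, and variables do not carry over. Pictures are saved under pics/ and viewed, and the job is handed in when it is done.

Besides the shell and the picture viewer there is one more tool, called after "Call:" as a command line: name --argument value ..., lists and objects as JSON in quotes. carry_out: Moves the arm, as the interface text tells. Its arguments: {"type":"object","properties":{"targets":{"type":"array","items":{"type":"number"}},"force":{"type":"number"}},"required":["targets"]}

```bash
ls; mkdir -p pics
python3 - <<'E'
from rig import *
import cv2
o=get_obs(); print(o)
for n in ("scene","top","wrist"):
    c=calibration(n); print(n,c["K"],c["k1"],c["camera_from_world"])
    cv2.imwrite(f"pics/{n}0.png",camera(n)[:,:,::-1])
E
```

```text
pics
{'time_s': 0.0, 'qpos': array([ 1.10882304e+00,  3.26951913e-01, -1.93599454e-01,  1.05198479e+00,
        2.79375289e-05,  1.43664571e+00]), 'qd': array([-0.00170489,  0.00130115, -0.00092479,  0.001002  , -0.00075702,
        0.00032903]), 'joint_efforts': array([-1.21220753e-03, -4.43399191e+01,  2.62438238e+01,  1.55264139e-02,
       -5.05713178e-04,  1.83763127e-06]), 'tool_pos': array([176.77506126, 520.18245807, 220.19156077]), 'orientation': array([-2.68819305e-04,  1.63178305e-01,  9.86596211e-01, -8.27456442e-04]), 'contact_force': array([ 1.41241905, -1.31458734, -0.91680444]), 'torque': array([0.02958071, 0.02372962, 0.02107964]), 'opening': 85.45756604257728}
scene [[465.42295391   0.         317.89652289]
 [  0.         465.42295391 204.08097008]
 [  0.           0.           1.        ]] -0.04260647863592374 [[ 8.58659291e-01 -5.12543016e-01 -1.96917418e-03 -3.71870426e+02]
 [-2.16163850e-01 -3.58648712e-01 -9.08099274e-01  2.27836252e+02]
 [ 4.64733699e-01  7.80173544e-01 -4.18750320e-01  6.31205481e+02]
 [ 0.00000000e+00  0.00000000e+00  0.00000000e+00  1.00000
[... 152 characters left out ...]
95374242 [[ 6.77630058e-03 -9.99952648e-01  6.98458256e-03  1.01695539e+02]
 [-9.84463635e-01 -7.89656756e-03 -1.75410932e-01  5.11367040e+02]
 [ 1.75457780e-01 -5.68743034e-03 -9.84470528e-01  1.04904220e+03]
 [ 0.00000000e+00  0.00000000e+00  0.00000000e+00  1.00000000e+00]]
wrist [[356.7580148    0.         320.91813415]
 [  0.         356.7580148  200.12937305]
 [  0.           0.           1.        ]] -0.06486516706739352 [[ 3.22919446e-01  9.46426321e-01 -5.00256316e-04 -5.50026177e+02]
 [ 8.97925892e-01 -3.06204038e-01  3.16177449e-01 -4.02405670e+01]
 [ 2.99085479e-01 -1.02549040e-01 -9.48699937e-01  3.80858853e+02]
 [ 0.00000000e+00  0.00000000e+00  0.00000000e+00  1.00000000e+00]]
```

View pics/scene0.png

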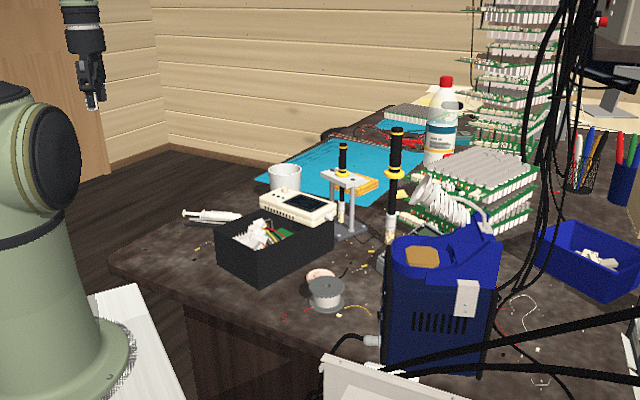

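View pics/top0.png

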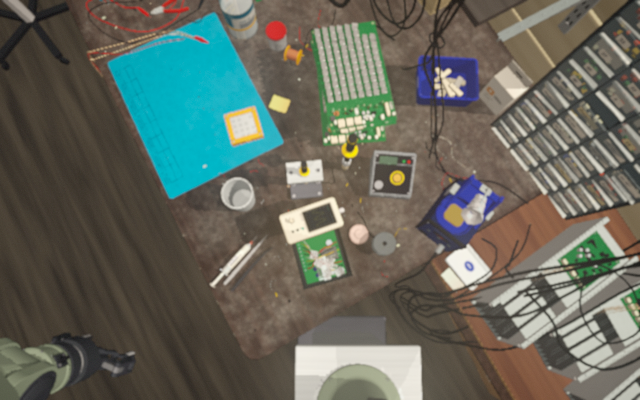

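View pics/wrist0.png

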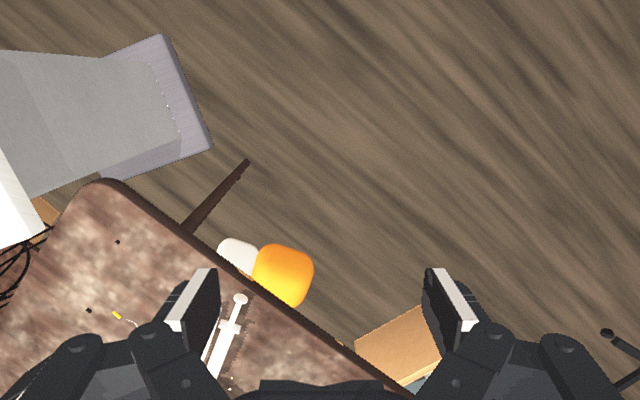

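```bash
cat > h.py <<'E'
import numpy as np, cv2
from scipy.spatial.transform import Rotation as R
def ray(c,uv):
    K=c["K"];k1=c["k1"];d=np.array([(uv[0]-K[0,2])/K[0,0],(uv[1]-K[1,2])/K[1,1]])
    u=d.copy()
    for _ in range(30): u=d/(1+k1*(u@u))
    M=c["camera_from_world"];Rm=M[:3,:3]
    o=-Rm.T@M[:3,3]; v=Rm.T@np.array([u[0],u[1],1]); return o,v/np.linalg.norm(v)
def onz(c,uv,z):
    o,v=ray(c,uv); return o+v*(z-o[2])/v[2]
def proj(c,P):
    P=np.atleast_2d(P).astype(float);M=c["camera_from_world"];p=P@M[:3,:3].T+M[:3,3]
    s=p[:,:2]/p[:,2:]; r2=(s**2).sum(1,keepdims=True); s=s*(1+c["k1"]*r2)
    return s*[c["K"][0,0],c["K"][1,1]]+c["K"][:2,2]
def tri(obs):
    A=np.zeros((3,3));b=np.zeros(3)
    for c,uv in obs:
        o,v=ray(c,uv);Q=np.eye(3)-np.outer(v,v);A+=Q;b+=Q@o
    p=np.linalg.solve(A,b); return p,[np.linalg.norm(np.cross(p-ray(c,uv)[0],ray(c,uv)[1])) for c,uv in obs]
E
python3 - <<'E'
import cv2
s=cv2.imread("pics/scene0.png");t=cv2.imread("pics/top0.png")
cv2.imwrite("pics/s_c.png",cv2.resize(s[120:270,250:450],None,fx=4,fy=4,interpolation=cv2.INTER_CUBIC))
cv2.imwrite("pics/t_c.png",cv2.resize(t[120:260,210:420],None,fx=3.8,fy=3.8,interpolation=cv2.INTER_CUBIC))
E
```

```text
(no output)
```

View pics/s_c.png

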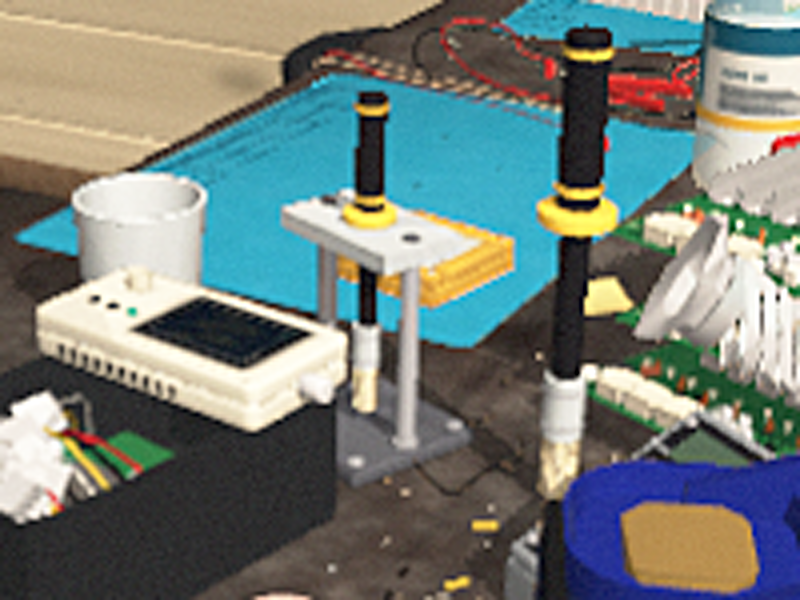

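View pics/t_c.png

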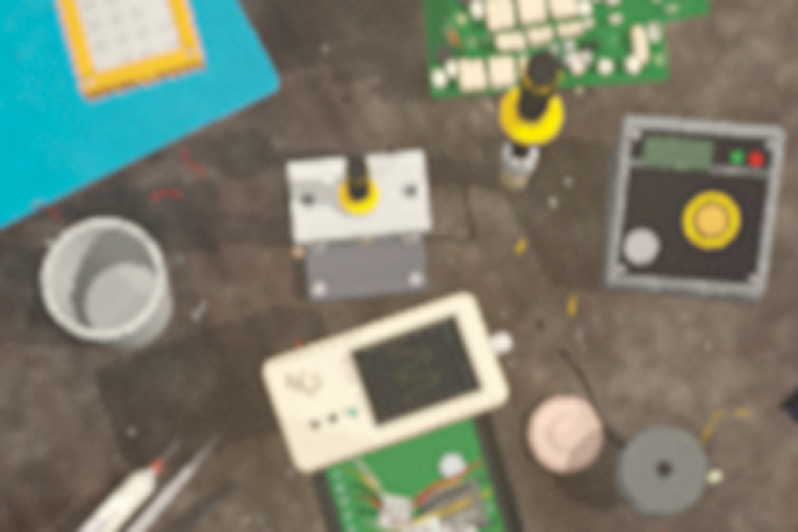

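Run:
```python
from rig import *
from h import *
S=calibration("scene");T=calibration("top")
f=lambda u,v:(u/4+250,v/4+120); g=lambda u,v:(u/3.8+210,v/3.8+120)
np.set_printoptions(precision=1,suppress=True)
print("collar",tri([(S,f(370,214)),(T,g(358,197))]))
print("hend",tri([(S,f(373,97)),(T,g(357,160))]))
print("cup",onz(T,g(104,280),95), tri([(S,f(140,203)),(T,g(104,280))]))
print("plate",[onz(T,g(*p),125)[:2] for p in [(286,161),(424,150),(430,236),(295,243)]])
print("pad z~55",onz(T,g(712,220),56))
print("tester",[onz(T,g(*p),z)[:2] for p,z in [((622,116),79),((785,126),79),((768,297),30),((605,286),30)]])
print("lid",onz(T,g(566,432),9),"spool",onz(T,g(662,470),34))
print("big",onz(T,g(533,118),150),tri([(S,f(578,214)),(T,g(533,118))]),tri([(S,f(590,40)),(T,g(545,65))]))
print("box",[onz(T,g(*p),70)[:2] for p in [(263,366),(468,292),(508,395),(300,472)]])
```

```text
collar (array([574. , 138.3, 128.4]), [np.float64(0.5236116656636142), np.float64(0.5236116656635842)])
hend (array([578.1, 138.9, 190.5]), [np.float64(2.3965840436215715), np.float64(2.3965840436217007)])
cup [525.3 303.7  95. ] (array([526.4, 304.6,  90.2]), [np.float64(0.09986953061492769), np.float64(0.09986953061501505)])
plate [array([597.7, 184.9]), array([605.7,  96.9]), array([549.3,  92.8]), array([544.1, 178.1])]
pad z~55 [ 578.2 -100.3   56. ]
tester [array([643.9, -37. ]), array([ 638.1, -147. ]), array([ 530.2, -143. ]), array([537. , -30.1])]
lid [437.9  -4.2   9. ] spool [409.9 -66.3  34. ]
big [619.9  29.1 150. ] (array([618.6,  29.3, 155.5]), [np.float64(0.4513099954164304), np.float64(0.4513099954164728)]) (array([622.3,  30.5, 239.5]), [np.float64(1.699870159103097), np.float64(1.6998701591030414)])
box [array([473.4, 201.3]), array([524.2,  66.3]), array([455.5,  40. ]), array([403.9, 175.7])]
```

```bash
cat >> h.py <<'E'
def axes(o):
    w,x,y,z=o["orientation"]; return R.from_quat([x,y,z,w]).as_matrix()
def ang(o): # world angle of tool y, deg
    A=axes(o); return np.degrees(np.arctan2(A[1,1],A[0,1]))
def delta(o,xyz,a=None):
    A=axes(o); d=A.T@(np.array(xyz,float)-o["tool_pos"])
    yaw=0 if a is None else -np.radians(a-ang(o))
    return np.round(d,1),round(float(yaw),3)
def st(o):
    np.set_printoptions(precision=2,suppress=True)
    print("t",round(o["time_s"],2),"pos",o["tool_pos"],"ang",round(ang(o),2),"tilt",axes(o)[:2,2],"F",o["contact_force"],"open",round(o["opening"],1))
E
python3 - <<'E'
from rig import *
from h import *
o=get_obs();st(o)
print(delta(o,[574,138.5,290],90)); print(delta(o,[440,138.5,290],90))
M=calibration("wrist")["camera_from_world"]; print(-M[:3,:3].T@M[:3,3]-o["tool_pos"], M[2,:3])
E
```

```text
t 0.15 pos [176.89 520.32 220.4 ] ang 71.22 tilt [-0. -0.] F [-0.08 -1.19 -0.17] open 85.5
(array([-498.9, -233.7,  -69.4]), -0.328)
(array([-372. , -276.9,  -69.3]), -0.328)
[-77.02  27.02 153.47] [ 0.3  -0.1  -0.95]
```

Call:
carry_out --targets '[100,-40,-18,-15,0,100,-85,-40,-40,-0.06,100,-130,-60,-50,-0.15,100,-172,-80,-50,-0.25,100,-215,-100,-50,-0.328]' --force 30

```text
time_s: 0.65
tool_pos: [349.6, 355.6, 271.5]
orientation: [0.0, -0.002, 1.0, 0.0]
contact_force: [-0.1, 1.0, -0.7]
opening: 85.2
```

Run:
```python
from rig import *
from h import *
o=get_obs();st(o)
print(delta(o,[574,138.5,260],90))
```

```text
t 0.65 pos [349.64 355.57 271.55] ang 90.25 tilt [0. 0.] F [-0.13  0.98 -0.74] open 85.2
(array([-223.4, -218.1,   11.6]), 0.004)
```

Call:
carry_out --targets '[100,-33,-33,0,0,100,-66,-65,0,0,100,-100,-98,0,0,100,-133,-130,5,0,100,-165,-160,10,0]'

```text
time_s: 1.15
tool_pos: [514.7, 195.1, 260.8]
orientation: [0.0, 0.0, 1.0, 0.0]
contact_force: [0.3, 1.2, -0.2]
opening: 85.3
```

Call:
carry_out --targets '[100,-30,-30,0,0,100,-52,-52,0,0,100,-58,-58,0,0,100,-58,-58,0,0]'

```text
time_s: 1.55
tool_pos: [571.8, 138.0, 260.3]
orientation: [-0.001, 0.001, 1.0, 0.0]
contact_force: [0.1, 0.6, -1.2]
opening: 85.3
```

Run:
```python
from rig import *
from h import *
o=get_obs();st(o)
c=calibration("wrist");cv2.imwrite("pics/w1.png",camera("wrist")[:,:,::-1])
print(proj(c,[[574,138.5,193],[574,138.5,131]]))
np.save("c1.npy",c,allow_pickle=True)
```

```text
t 1.55 pos [571.79 137.98 260.28] ang 89.9 tilt [-0.  0.] F [ 0.1   0.58 -1.17] open 85.3
[[320.54 214.49]
 [320.53 187.95]]
```

View pics/w1.png

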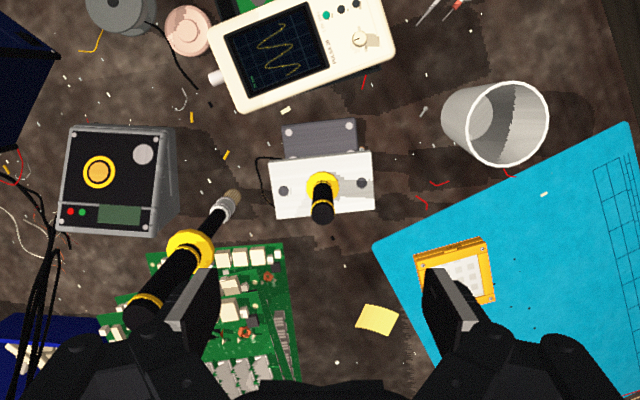

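Run:
```python
import cv2
t=cv2.imread("pics/w1.png")
a=cv2.resize(t[110:250,40:200],None,fx=3.7,fy=3.7,interpolation=cv2.INTER_CUBIC)
cv2.imwrite("pics/w1a.png",a)
a=cv2.resize(t[70:230,260:560],None,fx=2.6,fy=2.6,interpolation=cv2.INTER_CUBIC)
cv2.imwrite("pics/w1b.png",a)
```

```text
(no output)
```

View pics/w1a.png

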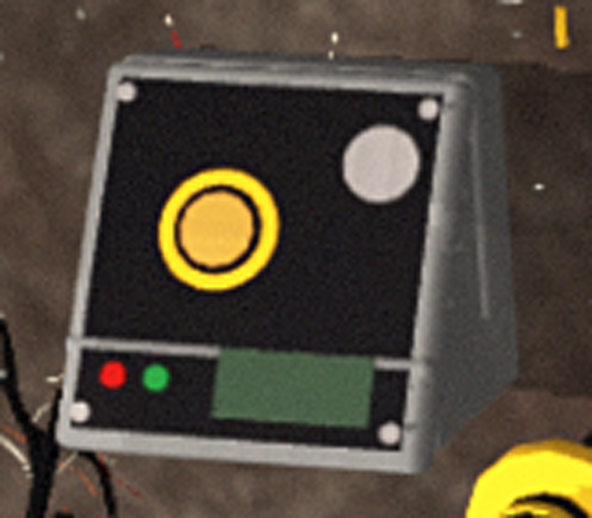

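View pics/w1b.png

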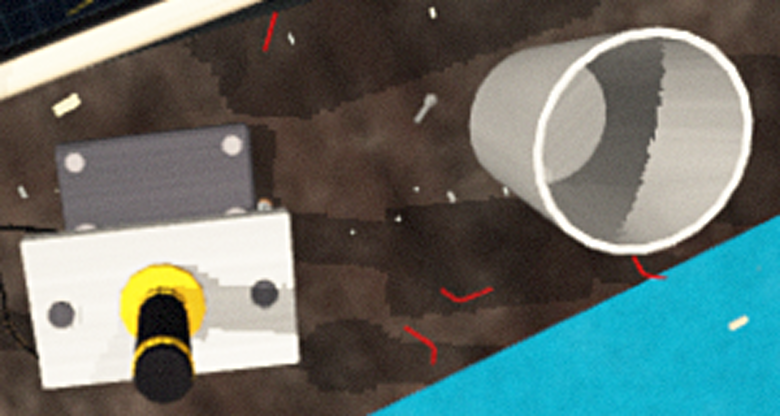

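Run:
```python
from rig import *
from h import *
c=np.load("c1.npy",allow_pickle=True).item();T=calibration("top");S=calibration("scene")
np.set_printoptions(precision=1,suppress=True)
w=lambda u,v:(u/2.6+260,v/2.6+70);a=lambda u,v:(u/3.7+40,v/3.7+110)
f=lambda u,v:(u/4+250,v/4+120); g=lambda u,v:(u/3.8+210,v/3.8+120)
print(onz(c,w(163,373),193),onz(c,w(163,300),131))
print("holes",onz(c,w(61,314),125),onz(c,w(265,293),125))
print("plate",[onz(c,w(*p),125)[:2] for p in [(22,240),(289,210),(299,362),(42,388)]])
print("cup",onz(c,w(643,140.5),95))
print("pad",tri([(c,a(217,229)),(T,g(712,220))]),onz(c,a(217,229),53))
print("corners",[tri([(c,p),(T,q)]) for p,q in [(a(118,68),g(768,297)),(a(455,85),g(605,286)),(a(66,438),g(785,126)),(a(418,462),g(622,116))]])
print("screws",[onz(c,a(*p),z)[:2] for p,z in [((126,92),33),((429,108),33),((79,412),76),((389,433),76)]])
```

```text
[573.3 139.9 193. ] [571.8 140.3 131. ]
holes [578.2 107.1 125. ] [571.3 173.3 125. ]
plate [array([553.6,  95.6]), array([544.2, 180. ]), array([595. , 185.4]), array([604. ,  99.8])]
cup [525.1 306.4  95. ]
pad (array([ 580. , -102.2,   46.8]), [np.float64(0.4071108074338333), np.float64(0.4071108074338525)]) [578.1 -98.   53. ]
corners [(array([ 535. , -147.5,   11.8]), [np.float64(1.2555165210204502), np.float64(1.2555165210206036)]), (array([538.7, -30.3,  32.3]), [np.float64(2.135856112645657), np.float64(2.135856112645599)]), (array([ 640.3, -150.6,   65.4]), [np.float64(1.9570043998701971), np.float64(1.9570043998701305)]), (array([643.9, -38.3,  73.2]), [np.float64(1.890903682889749), np.float64(1.8909036828898125)])]
screws [array([ 540.9, -131.7]), array([547.2, -39.3]), array([ 625.7, -135.8]), array([631.8, -44.3])]
```

Run:
```python
from rig import *
from h import *
o=get_obs();st(o)
print(delta(o,[573.3,139.5,171],96))
```

```text
t 1.6 pos [570.96 138.93 260.48] ang 89.98 tilt [-0.  0.] F [-0.34  0.23  0.52] open 85.8
(array([-2.5,  0.5, 89.5]), -0.105)
```

Call:
carry_out --targets '[100,-2,1,25,-0.105,100,-2,1,50,-0.105,100,-2,1,75,-0.105,100,-2,1,89,-0.105,100,-2,1,89,-0.105]'

```text
time_s: 2.1
tool_pos: [570.5, 141.2, 169.9]
orientation: [-0.002, -0.054, 0.999, 0.0]
contact_force: [-0.8, 0.9, -0.4]
opening: 85.5
```

Call:
carry_out --targets '[0,0,0,0,0,0,0,0,0,0,0,0,0,0,0,0,0,0,0,0,0,0,0,0,0]' --force 40

```text
time_s: 2.6
tool_pos: [573.9, 139.8, 172.6]
orientation: [0.001, -0.053, 0.999, -0.0]
contact_force: [0.8, -0.0, 2.5]
opening: 13.7
```

Run:
```python
from rig import *
from h import *
o=get_obs();st(o)
```

```text
t 2.6 pos [573.88 139.78 172.63] ang 96.02 tilt [ 0. -0.] F [ 0.84 -0.02  2.5 ] open 13.7
```

Call:
carry_out --targets '[0,0,0,0,0,0,0,0,-20,0,0,0,0,-50,0,0,0,0,-85,0,0,0,0,-125,0]'

```text
time_s: 3.1
tool_pos: [572.6, 139.7, 297.1]
orientation: [-0.001, -0.053, 0.999, -0.0]
contact_force: [1.0, 0.4, -0.9]
opening: 13.4
```

Call:
carry_out --targets '[0,0,0,0,0,0,0,0,0,0]'

```text
time_s: 3.3
tool_pos: [573.9, 139.9, 297.6]
orientation: [0.001, -0.052, 0.999, 0.0]
contact_force: [-1.1, -0.6, -0.9]
opening: 13.3
```

Run:
```python
from rig import *
from h import *
o=get_obs();st(o)
np.save("c2.npy",calibration("wrist"),allow_pickle=True)
s=camera("scene")[:,:,::-1];w=camera("wrist")[:,:,::-1]
cv2.imwrite("pics/s2.png",s);cv2.imwrite("pics/w2.png",w)
cv2.imwrite("pics/s2c.png",cv2.resize(s[60:250,270:420],None,fx=3,fy=3,interpolation=cv2.INTER_CUBIC))
print(delta(o,[525,305,298]))
```

```text
t 3.3 pos [573.93 139.9  297.61] ang 96.02 tilt [0. 0.] F [-1.08 -0.55 -0.85] open 13.3
(array([ 31.3, 169.3,  -0.4]), 0.0)
```

View pics/s2c.png

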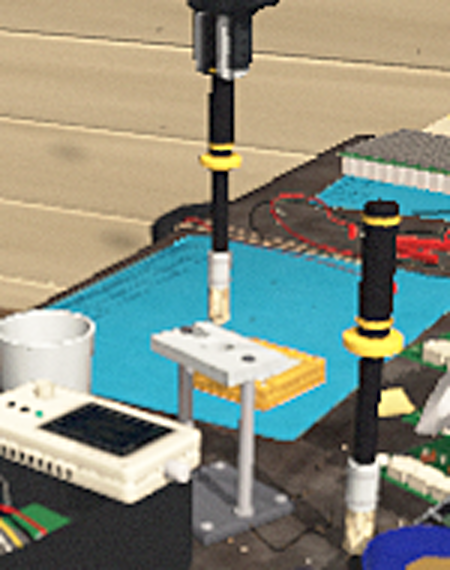

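View pics/w2.png

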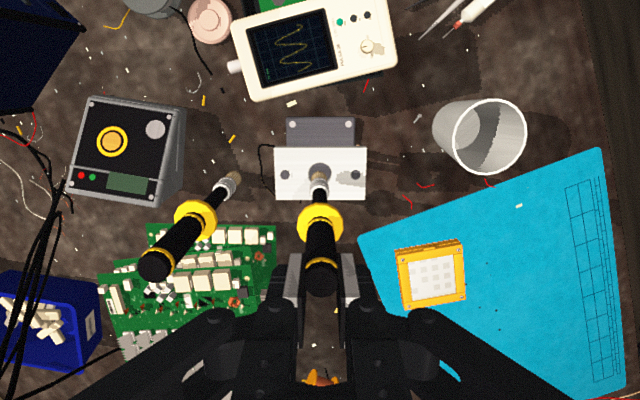

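```bash
python3 - <<'E'
from rig import *
from h import *
S=calibration("scene");c=np.load("c2.npy",allow_pickle=True).item()
for z in (125,135,140,145,150,155,160): print(z,proj(S,[[573.5,139.8,z],[573.5,139.8,z+109]]).round(1).tolist(),proj(c,[[573.5,139.8,z],[573.5,139.8,z+109]]).round(1).tolist())
print(tri([(S,(342.7,166.5)),(c,(319.5,171))]), tri([(S,(343.3,113.5)),(c,(320,222))]))
E
python3 - <<'E'
import cv2
s=cv2.imread("pics/w2.png")
cv2.imwrite("pics/w2c.png",cv2.resize(s[140:300,250:390],None,fx=3.7,fy=3.7,interpolation=cv2.INTER_CUBIC))
E
```

```text
125 [[341.6, 174.9], [342.7, 122.9]] [[319.9, 171.6], [319.6, 212.3]]
135 [[341.7, 170.4], [342.8, 117.9]] [[319.9, 174.2], [319.6, 217.9]]
140 [[341.8, 168.1], [342.8, 115.3]] [[319.9, 175.6], [319.5, 220.9]]
145 [[341.8, 165.8], [342.9, 112.8]] [[319.9, 177.0], [319.5, 224.0]]
150 [[341.9, 163.4], [342.9, 110.2]] [[319.8, 178.5], [319.5, 227.3]]
155 [[341.9, 161.1], [343.0, 107.7]] [[319.8, 180.0], [319.5, 230.8]]
160 [[342.0, 158.8], [343.0, 105.1]] [[319.8, 181.6], [319.5, 234.3]]
(array([570.87887503, 137.58169719, 143.98784802]), [np.float64(2.832172921012645), np.float64(2.832172921012659)]) (array([573.55082642, 139.6639294 , 252.37982123]), [np.float64(0.7673757175610986), np.float64(0.7673757175610578)])
```

View pics/w2c.png

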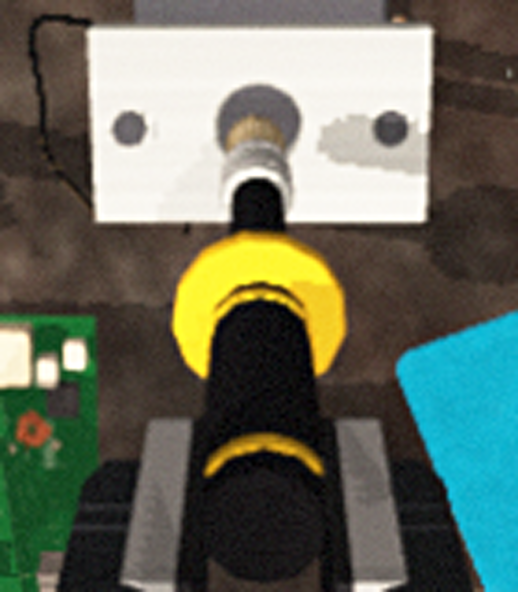

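Call:
carry_out --targets '[0,6,34,0,0,0,14,76,0,0,0,22,120,0,0,0,29,156,0,0,0,31,169.5,0,0]'

```text
time_s: 3.9
tool_pos: [522.5, 307.8, 294.9]
orientation: [-0.002, -0.054, 0.999, -0.0]
contact_force: [0.3, -0.6, -1.4]
opening: 13.7
```

Call:
carry_out --targets '[0,0,0,0,0,0,0,0,0,0]'

```text
time_s: 4.1
tool_pos: [524.8, 304.3, 295.9]
orientation: [-0.001, -0.052, 0.999, -0.001]
contact_force: [0.3, -0.9, -0.5]
opening: 13.9
```

Run:
```python
from rig import *
from h import *
o=get_obs();st(o)
s=camera("scene")[:,:,::-1];w=camera("wrist")[:,:,::-1];t=camera("top")[:,:,::-1]
S=calibration("scene"); print(proj(S,[[525,305.5,o["tool_pos"][2]-155],[525,305.5,95]]),proj(calibration("top"),[[525,305.5,95]]))
a=cv2.resize(s[60:220,220:400],None,fx=3,fy=3,interpolation=cv2.INTER_CUBIC);b=cv2.resize(w[110:290,270:390],None,fx=2.667,fy=2.667,interpolation=cv2.INTER_CUBIC)[:480]
cv2.imwrite("pics/s3c.png",np.hstack([a[:,:440],b[:480]])); cv2.imwrite("pics/w3.png",w)
```

```text
t 4.1 pos [524.75 304.26 295.92] ang 96.01 tilt [-0. -0.] F [ 0.31 -0.86 -0.48] open 13.9
[[283.53 149.76]
 [284.17 168.78]] [[236.63 193.8 ]]
```

View pics/s3c.png

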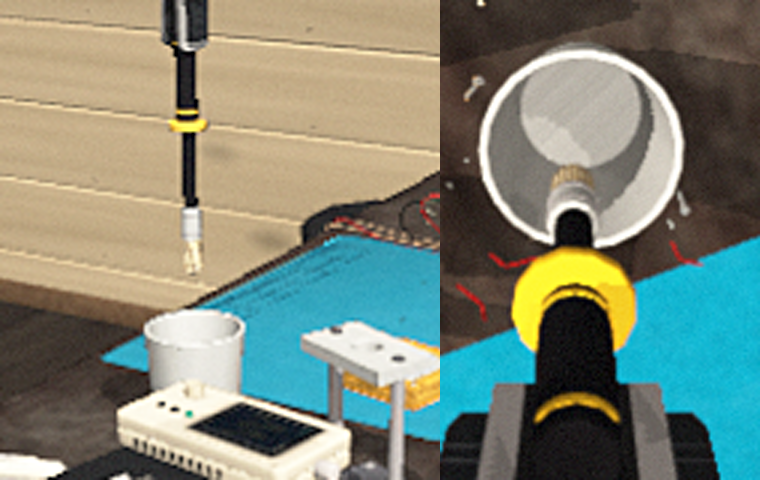

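Call:
carry_out --targets '[0,0,0,30,0,0,0,0,60,0,0,0,0,90,0,0,0,0,115,0,0,0,0,121,0]'

```text
time_s: 4.75
tool_pos: [523.5, 303.1, 173.0]
orientation: [-0.002, -0.052, 0.999, -0.001]
contact_force: [-0.8, -0.1, -1.7]
opening: 13.7
```

Call:
carry_out --targets '[0,0,0,0,0,0,0,0,0,0]'

```text
time_s: 4.95
tool_pos: [526.0, 305.0, 177.4]
orientation: [0.001, -0.052, 0.999, 0.0]
contact_force: [0.4, -0.1, -1.1]
opening: 13.6
```

Run:
```python
from rig import *
from h import *
o=get_obs();st(o)
s=camera("scene")[:,:,::-1];w=camera("wrist")[:,:,::-1]
a=cv2.resize(s[60:220,220:400],None,fx=3,fy=3,interpolation=cv2.INTER_CUBIC);b=cv2.resize(w[80:260,260:380],None,fx=2.667,fy=2.667,interpolation=cv2.INTER_CUBIC)[:480]
cv2.imwrite("pics/s4c.png",np.hstack([a[:,:440],b[:480]]))
```

```text
t 4.95 pos [525.95 305.04 177.44] ang 95.98 tilt [0. 0.] F [ 0.37 -0.09 -1.11] open 13.6
```

View pics/s4c.png

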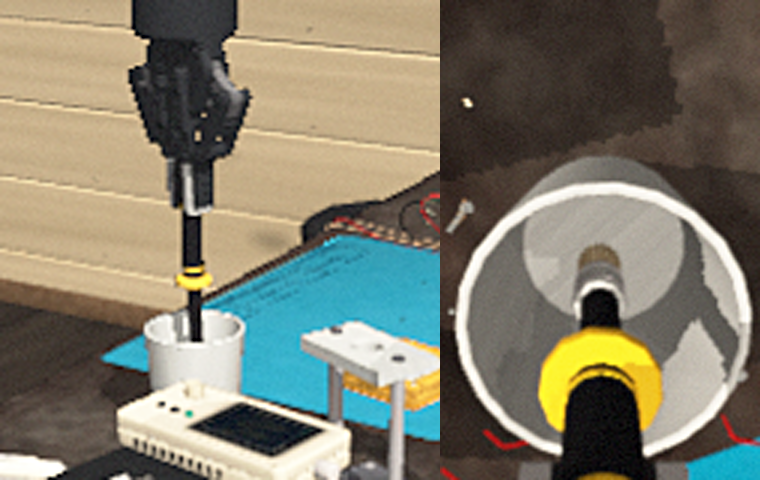

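Call:
carry_out --targets '[0,0,0,-25,0,0,0,0,-50,0,0,0,0,-54,0,0,0,0,-54,0,0,0,0,-54,0]'

```text
time_s: 5.55
tool_pos: [524.5, 305.1, 229.5]
orientation: [-0.0, -0.053, 0.999, -0.0]
contact_force: [-0.4, 0.4, -0.2]
opening: 13.7
```

Call:
carry_out --targets '[0,0,0,25,0,0,0,0,48,0,0,0,0,55,0,0,0,0,55,0,0,0,0,55,0]'

```text
time_s: 6.05
tool_pos: [525.0, 305.3, 175.3]
orientation: [0.0, -0.053, 0.999, 0.0]
contact_force: [0.3, 0.2, -0.1]
opening: 14.0
```

Call:
carry_out --targets '[0,0,0,-25,0,0,0,0,-50,0,0,0,0,-54,0,0,0,0,-54,0,0,0,0,-54,0]'

```text
time_s: 6.55
tool_pos: [524.6, 305.1, 228.5]
orientation: [-0.0, -0.053, 0.999, -0.0]
contact_force: [-1.1, -0.0, -1.5]
opening: 13.7
```

Run:
```python
from rig import *
from h import *
o=get_obs();st(o)
w=camera("wrist")[:,:,::-1]
cv2.imwrite("pics/w5.png",w[80:300,180:520])
```

```text
t 6.55 pos [524.61 305.09 228.54] ang 96.03 tilt [-0. -0.] F [-1.15 -0.03 -1.53] open 13.7
```

View pics/w5.png

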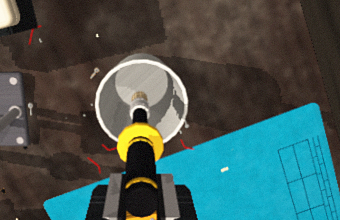

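Call:
carry_out --targets '[0,0,0,-25,0,0,0,0,-55,0,0,0,0,-75,0,0,0,0,-75,0]'

```text
time_s: 7.0
tool_pos: [526.0, 305.7, 306.0]
orientation: [0.002, -0.053, 0.999, 0.001]
contact_force: [-0.1, -0.0, -0.4]
opening: 13.4
```

Run:
```python
from rig import *
from h import *
o=get_obs();st(o)
print(delta(o,[622,143,303]))
```

```text
t 7.0 pos [525.96 305.69 306.01] ang 96.03 tilt [0. 0.] F [-0.14 -0.01 -0.4 ] open 13.4
(array([ -78.4, -171.9,    3.1]), 0.0)
```

Call:
carry_out --targets '[0,-16,-34,0,0,0,-34,-74,0,0,0,-54,-118,0,0,0,-70,-155,0,0,0,-78,-171,2,0]'

```text
time_s: 7.5
tool_pos: [621.2, 139.9, 299.5]
orientation: [-0.001, -0.051, 0.999, -0.001]
contact_force: [0.6, -0.3, -0.7]
opening: 13.8
```

Call:
carry_out --targets '[0,0,0,20,0,0,0,0,50,0,0,0,0,80,0,0,0,0,97,0,0,0,0,97,0]'

```text
time_s: 8.0
tool_pos: [617.1, 143.5, 200.2]
orientation: [-0.004, -0.053, 0.999, -0.0]
contact_force: [0.2, -0.3, -0.8]
opening: 14.1
```

Run:
```python
from rig import *
from h import *
o=get_obs();st(o)
c=calibration("wrist");s=camera("scene")[:,:,::-1];w=camera("wrist")[:,:,::-1];t=camera("top")[:,:,::-1]
np.save("c6.npy",c,allow_pickle=True)
a=cv2.resize(s[90:250,280:420],None,fx=3,fy=3,interpolation=cv2.INTER_CUBIC);b=w[60:300,220:420]
b=cv2.resize(b,None,fx=1.8,fy=1.8)
H=480;cv2.imwrite("pics/s6c.png",np.hstack([a[:H],np.vstack([b,np.zeros((48,360,3),np.uint8)])]))
```

```text
t 8.0 pos [617.14 143.53 200.17] ang 96.06 tilt [-0.01 -0.  ] F [ 0.16 -0.33 -0.79] open 14.1
```

View pics/s6c.png

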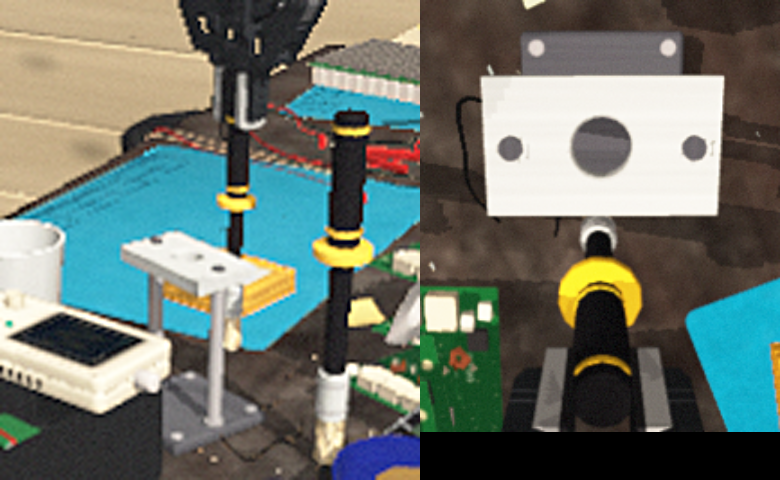

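Call:
carry_out --targets '[0,5,0,0,0,0,10,0,0,0,0,15,0,0,0,0,20,0,0,0,0,25,0,0,0]' --force 25

```text
time_s: 8.65
tool_pos: [595.6, 140.7, 205.6]
orientation: [0.001, -0.053, 0.999, 0.0]
contact_force: [2.3, 0.8, 0.8]
opening: 13.6
```

Run:
```python
from rig import *
from h import *
o=get_obs();st(o)
c=calibration("wrist");s=camera("scene")[:,:,::-1];w=camera("wrist")[:,:,::-1]
a=cv2.resize(s[90:250,280:420],None,fx=3,fy=3,interpolation=cv2.INTER_CUBIC);b=w[60:300,220:420]
b=cv2.resize(b,None,fx=1.8,fy=1.8)
H=480;cv2.imwrite("pics/s7c.png",np.hstack([a[:H],np.vstack([b,np.zeros((48,360,3),np.uint8)])]))
```

```text
t 8.65 pos [595.65 140.74 205.6 ] ang 96.02 tilt [0. 0.] F [2.31 0.77 0.75] open 13.6
```

View pics/s7c.png

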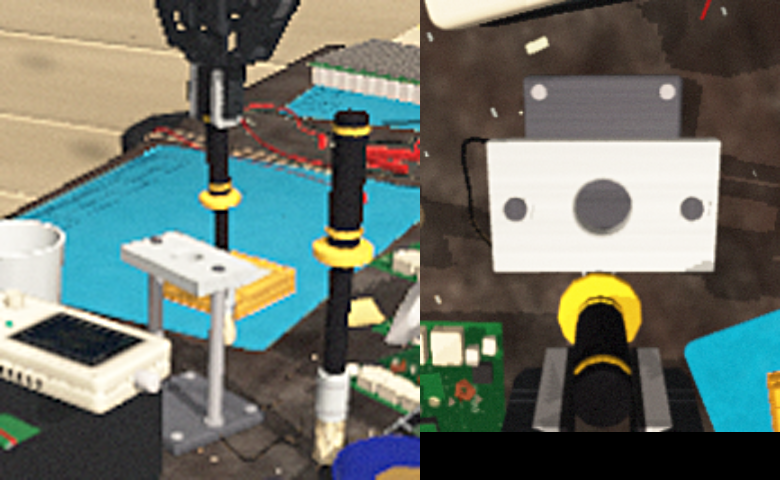

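Call:
carry_out --targets '[0,6,0,0,0,0,12,0,0,0,0,18,0,0,0,0,23,0,0,0,0,26,0,0,0]'

```text
time_s: 9.25
tool_pos: [569.2, 137.9, 205.0]
orientation: [0.0, -0.053, 0.999, -0.0]
contact_force: [2.9, -0.5, -1.3]
opening: 13.6
```

Call:
carry_out --targets '[0,0,0,0,0,0,0,0,0,0]'

```text
time_s: 9.45
tool_pos: [569.7, 138.0, 205.3]
orientation: [0.0, -0.053, 0.999, 0.0]
contact_force: [1.5, 0.5, 0.5]
opening: 13.6
```

Run:
```python
from rig import *
from h import *
o=get_obs();st(o)
c=calibration("wrist");s=camera("scene")[:,:,::-1];w=camera("wrist")[:,:,::-1]
np.save("c8.npy",c,allow_pickle=True);cv2.imwrite("pics/s8.png",s);cv2.imwrite("pics/w8.png",w)
a=cv2.resize(s[90:250,280:420],None,fx=3,fy=3,interpolation=cv2.INTER_CUBIC);b=w[60:300,220:420]
b=cv2.resize(b,None,fx=1.8,fy=1.8)
H=480;cv2.imwrite("pics/s8c.png",np.hstack([a[:H],np.vstack([b,np.zeros((48,360,3),np.uint8)])]))
```

```text
t 9.45 pos [569.7  138.01 205.28] ang 96.03 tilt [0. 0.] F [1.49 0.46 0.46] open 13.6
```

View pics/s8c.png

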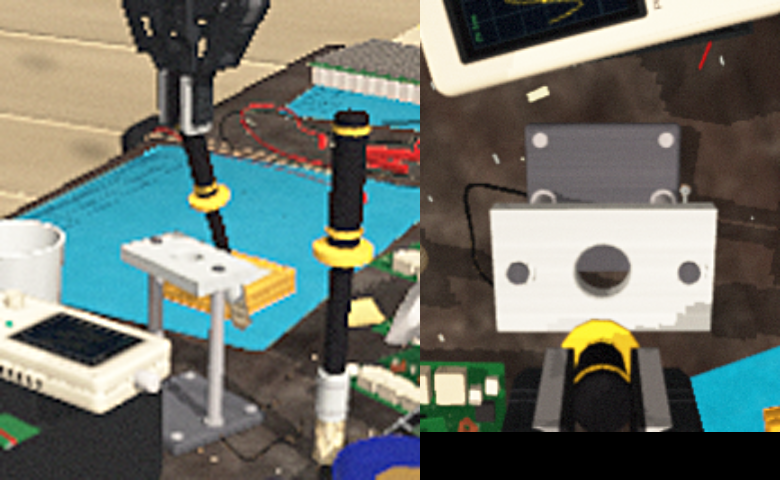

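Call:
carry_out --targets '[0,-10,0,0,0,0,-25,0,-15,0,0,-40,0,-45,0,0,-45,0,-80,0,0,-45,0,-85,0]' --force 60

```text
time_s: 10.05
tool_pos: [617.0, 142.9, 293.7]
orientation: [0.003, -0.053, 0.999, 0.0]
contact_force: [-0.1, 0.0, -0.4]
opening: 12.5
```

Call:
carry_out --targets '[0,0,0,0,0,0,0,0,0,0]'

```text
time_s: 10.25
tool_pos: [613.6, 142.6, 288.3]
orientation: [-0.001, -0.053, 0.999, -0.0]
contact_force: [-0.6, -0.6, -1.3]
opening: 12.7
```

Run:
```python
from rig import *
from h import *
o=get_obs();st(o)
c=calibration("wrist");s=camera("scene")[:,:,::-1];w=camera("wrist")[:,:,::-1]
np.save("c9.npy",c,allow_pickle=True);cv2.imwrite("pics/s9.png",s);cv2.imwrite("pics/w9.png",w)
a=cv2.resize(s[50:210,300:420],None,fx=3.5,fy=3.5,interpolation=cv2.INTER_CUBIC)
cv2.imwrite("pics/s9c.png",a)
S=calibration("scene");p=o["tool_pos"].copy();p[2]-=6
n=np.array([np.cos(np.radians(6)),np.sin(np.radians(6)),0])
for th in (18,20,22,24,26,28):
    t=np.radians(th); d=n*np.sin(t)-np.array([0,0,np.cos(t)])
    q=proj(S,[p+d*40,p+d*(40+58),p+d*149]); print(th,((q-[300,50])*3.5).round(0).tolist())
```

```text
t 10.25 pos [613.61 142.59 288.34] ang 96.03 tilt [-0. -0.] F [-0.56 -0.56 -1.32] open 12.7
18 [[222.0, 224.0], [241.0, 311.0], [257.0, 383.0]]
20 [[224.0, 223.0], [245.0, 308.0], [263.0, 379.0]]
22 [[225.0, 221.0], [249.0, 305.0], [269.0, 375.0]]
24 [[227.0, 220.0], [253.0, 302.0], [275.0, 370.0]]
26 [[229.0, 219.0], [257.0, 299.0], [280.0, 365.0]]
28 [[230.0, 217.0], [261.0, 296.0], [286.0, 360.0]]
```

View pics/s9c.png

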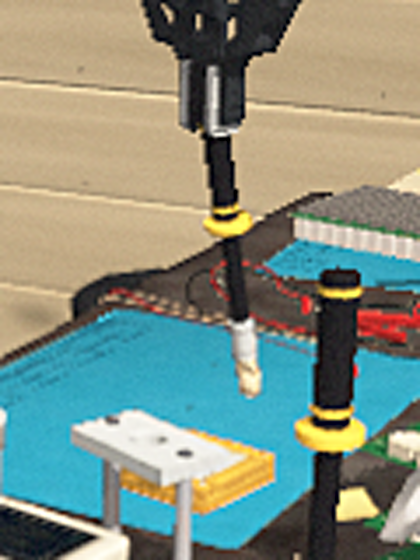

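View pics/w9.png

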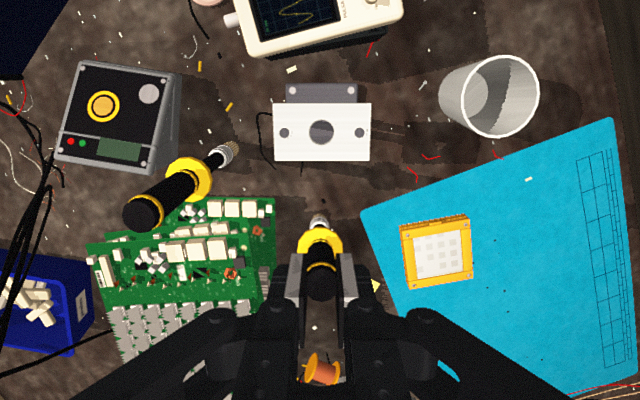

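Run:
```python
from rig import *
from h import *
S=calibration("scene");p=np.array([569.7,138,199.3])
n=np.array([np.cos(np.radians(6)),np.sin(np.radians(6)),0])
for th in (12,16,20,24,28):
    t=np.radians(th); d=n*np.sin(t)-np.array([0,0,np.cos(t)])
    q=proj(S,[p+d*40,p+d*80,p+d*149]); print(th,((q-[280,90])*3).round(0).tolist())
s=cv2.imread("pics/s8.png");cv2.imwrite("pics/s8d.png",cv2.resize(s[110:210,330:380],None,fx=6,fy=6,interpolation=cv2.INTER_CUBIC))
```

```text
12 [[192.0, 205.0], [200.0, 257.0], [213.0, 340.0]]
16 [[195.0, 204.0], [206.0, 253.0], [224.0, 334.0]]
20 [[198.0, 202.0], [212.0, 249.0], [235.0, 326.0]]
24 [[201.0, 199.0], [218.0, 245.0], [245.0, 318.0]]
28 [[204.0, 197.0], [224.0, 240.0], [255.0, 309.0]]
```

View pics/s8d.png

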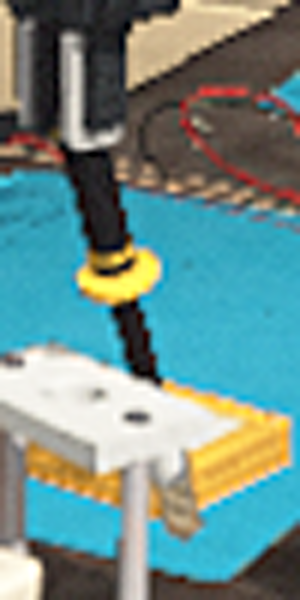

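Run:
```python
import cv2
s=cv2.imread("pics/w9.png");cv2.imwrite("pics/w9c.png",cv2.resize(s[200:310,270:370],None,fx=5.4,fy=5.4,interpolation=cv2.INTER_CUBIC))
s=cv2.imread("pics/s9.png");cv2.imwrite("pics/s9d.png",cv2.resize(s[80:170,340:400],None,fx=6,fy=6,interpolation=cv2.INTER_CUBIC))
```

```text
(no output)
```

View pics/w9c.png

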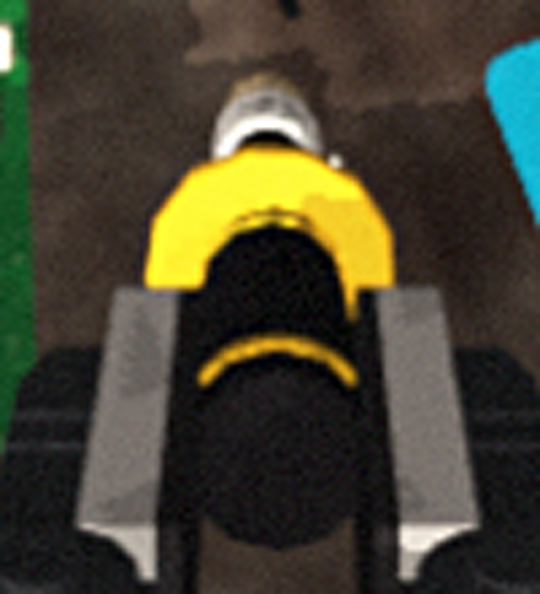

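View pics/s9d.png

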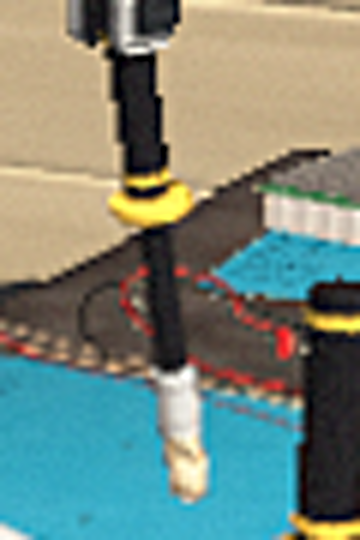

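```bash
cat > fit.py <<'E'
from rig import *
from h import *
from scipy.optimize import least_squares
def model(par,p,a,zs):
    th,off,s,lat=par[:4]
    n=np.array([np.cos(a),np.sin(a),0]);l=np.array([-np.sin(a),np.cos(a),0])
    up=-n*np.sin(th)+np.array([0,0,np.cos(th)])
    g=p+n*off+l*lat
    return np.array([g+up*(z-s) for z in zs])
def fit(p,angdeg,obsS,obsW,cw,offs=(0,0)):
    S=calibration("scene");a=np.radians(angdeg-90)
    p=np.array(p)-[0,0,6]
    def res(x):
        r=[]
        sh=x[4:6]
        r.append((proj(S,model(x,p,a,[z for z,_ in obsS]))+sh-[q for _,q in obsS]).ravel())
        if obsW: r.append((proj(cw,model(x,p,a,[z for z,_ in obsW]))-[q for _,q in obsW]).ravel())
        r.append(np.array([(x[2]-40)/5,x[3]/1.5,x[4]/1,x[5]/1,x[1]/5]))
        return np.concatenate(r)
    r=least_squares(res,[.3,0,40,0,0,0]);
    C=np.linalg.inv(r.jac.T@r.jac)
    print("tilt deg",np.degrees(r.x[0]).round(2),"+-",np.degrees(C[0,0]**.5).round(2),"off,s,lat",r.x[1:4].round(1),"sh",r.x[4:].round(2),"cost",r.cost.round(2)); print(r.fun.round(1)); return r.x
E
python3 - <<'E'
from fit import *
c=np.load("c9.npy",allow_pickle=True).item()
fit([613.6,142.6,288.3],96,[(3,(365,113.8)),(-58,(369.7,142)),(-109,(371.6,162.2))],[(68,(321.3,285.2)),(3,(320,247)),(-58,(319.6,226.9))],c)
fit([613.6,142.6,288.3],96,[(3,(365,113.8)),(-58,(369.7,142)),(-109,(371.6,162.2))],[],c)
# s8: collar, tip
fit([569.7,138,205.3],96,[(3,(349.9,156)),(-109,(360.5,199.2))],[],c)
E
```

```text
tilt deg 11.32 +- 0.42 off,s,lat [ 7.  41.6  0.4] sh [1.28 0.04] cost 4.43
[ 0.4 -0.1 -1.1 -0.7 -0.5  0.8 -1.  -0.2  0.4  0.   0.8  0.4  0.3  0.3
  1.3  0.   1.4]
tilt deg 13.94 +- 1.59 off,s,lat [ 4.6 42.4 -0.4] sh [0.52 0.14] cost 1.67
[-0.3  0.3 -0.8 -0.8  0.6  0.3  0.5 -0.3  0.5  0.1  0.9]
tilt deg 19.14 +- 1.53 off,s,lat [ 6.5 41.5 -0.5] sh [ 0.67 -0.04] cost 1.6
[-0.9  0.1  0.2 -0.1  0.3 -0.3  0.7 -0.   1.3]
```

Call:
carry_out --targets '[0,0,0,15,0,0,0,0,35,0,0,8,0,50,0,0,18,0,57,0,0,28,0,57,0]' --force 40

```text
time_s: 10.85
tool_pos: [584.3, 139.5, 230.4]
orientation: [-0.002, -0.053, 0.999, -0.0]
contact_force: [-0.2, -0.1, -1.8]
opening: 13.0
```

Call:
carry_out --targets '[0,8,0,0,0,0,16,0,0,0,0,24,0,0,0,0,32,0,0,0,0,38,0,0,0]'

```text
time_s: 11.35
tool_pos: [549.1, 135.8, 233.7]
orientation: [0.001, -0.053, 0.999, 0.0]
contact_force: [3.2, 0.5, -2.1]
opening: 12.6
```

```bash
cat > look.py <<'E'
import sys
from fit import *
n=sys.argv[1];x0,y0=int(sys.argv[2]),int(sys.argv[3])
o=get_obs();st(o)
c=calibration("wrist");np.save(f"c{n}.npy",c,allow_pickle=True)
s=camera("scene")[:,:,::-1];w=camera("wrist")[:,:,::-1]
cv2.imwrite(f"pics/s{n}.png",s);cv2.imwrite(f"pics/w{n}.png",w)
a=cv2.resize(s[y0:y0+100,x0:x0+70],None,fx=5.5,fy=5.5,interpolation=cv2.INTER_CUBIC)
b=cv2.resize(w[200:310,280:360],None,fx=5,fy=5,interpolation=cv2.INTER_CUBIC)
cv2.imwrite(f"pics/v{n}.png",np.hstack([a,b]))
E
python3 look.py 10 320 90
```

```text
t 11.35 pos [549.1  135.84 233.69] ang 96.03 tilt [0. 0.] F [ 3.23  0.52 -2.11] open 12.6
```

View pics/v10.png

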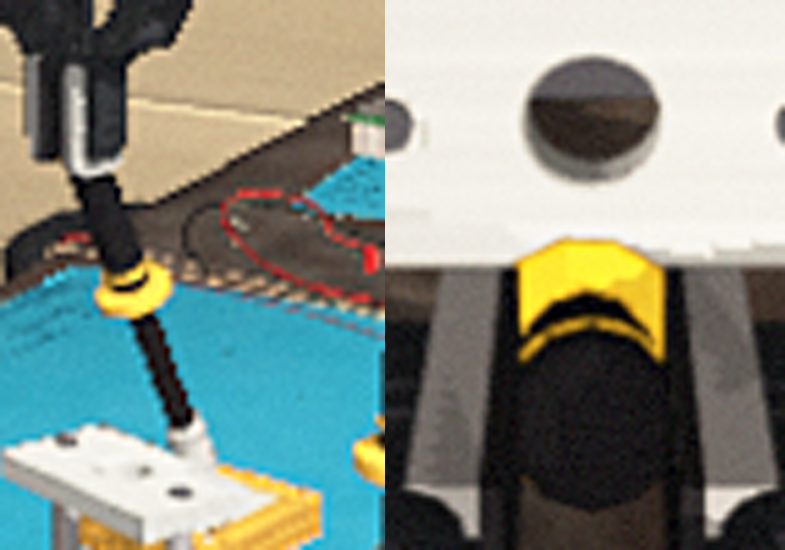

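Run:
```python
from fit import *
c=np.load("c10.npy",allow_pickle=True).item()
fit([549.1,135.8,233.5],96,[(3,(344.2,142.4)),(-56,(354,167.3))],[(68,(321.4,285))],c)
```

```text
tilt deg 23.67 +- 1.5 off,s,lat [13.4 41.4  0.8] sh [0.6  0.18] cost 5.62
[ 0.5  0.8 -1.1 -1.  -0.3 -0.2  0.3  0.5  0.6  0.2  2.7]
```

Run:
```python
from fit import *
c=np.load("c9.npy",allow_pickle=True).item();S=calibration("scene")
p=np.array([613.6,142.6,288.3])
n=np.array([np.cos(np.radians(6)),np.sin(np.radians(6)),0])
for dz in (-30,-10,0,6,25): print(dz,[proj(c,[p+[0,0,-dz]+n*k])[0].round(1).tolist() for k in (-11,0,11)],proj(S,[p-[0,0,dz]])[0].round(1).tolist())
```

```text
-30 [[319.1, 270.4], [319.2, 294.5], [319.2, 317.3]] [360.0, 77.0]
-10 [[319.3, 247.9], [319.3, 269.8], [319.4, 290.6]] [359.7, 87.5]
0 [[319.3, 238.5], [319.4, 259.4], [319.4, 279.4]] [359.5, 92.6]
6 [[319.4, 233.4], [319.4, 253.8], [319.5, 273.2]] [359.4, 95.7]
25 [[319.5, 219.2], [319.5, 237.9], [319.6, 256.0]] [359.1, 105.3]
```

Call:
carry_out --targets '[0,4,0,0,0,0,8,0,0,0,0,8,0,0,0]'

```text
time_s: 11.75
tool_pos: [540.3, 134.9, 233.1]
orientation: [-0.0, -0.053, 0.999, -0.0]
contact_force: [1.6, 0.7, 2.2]
opening: 12.8
```

Call:
carry_out --targets '[0,0,0,0,0,0,0,0,0,0,0,0,0,0,0,0,-2,0,0,0,0,-6,0,0,0]' --force 90

```text
time_s: 12.25
tool_pos: [546.7, 135.5, 233.1]
orientation: [-0.0, -0.053, 0.999, -0.0]
contact_force: [1.1, -0.3, 1.3]
opening: 11.2
```

Call:
carry_out --targets '[0,-5,0,0,0,0,-12,0,-2,0,0,-19,0,-6,0,0,-25,0,-12,0,0,-30,0,-18,0]'

```text
time_s: 12.75
tool_pos: [576.9, 138.7, 251.1]
orientation: [-0.001, -0.053, 0.999, -0.0]
contact_force: [1.1, -0.9, -0.5]
opening: 11.7
```

Call:
carry_out --targets '[0,-4,0,-6,0,0,-6,0,-12,0,0,-6,0,-16,0,0,-6,0,-18,0,0,-6,0,-18,0]'

```text
time_s: 13.25
tool_pos: [582.5, 139.3, 269.4]
orientation: [0.0, -0.053, 0.999, 0.0]
contact_force: [-0.2, -0.6, -1.0]
opening: 11.1
```

```bash
python3 look.py 11 325 85
```

```text
t 13.25 pos [582.52 139.34 269.37] ang 96.03 tilt [0. 0.] F [-0.18 -0.6  -1.01] open 11.1
```

View pics/v11.png

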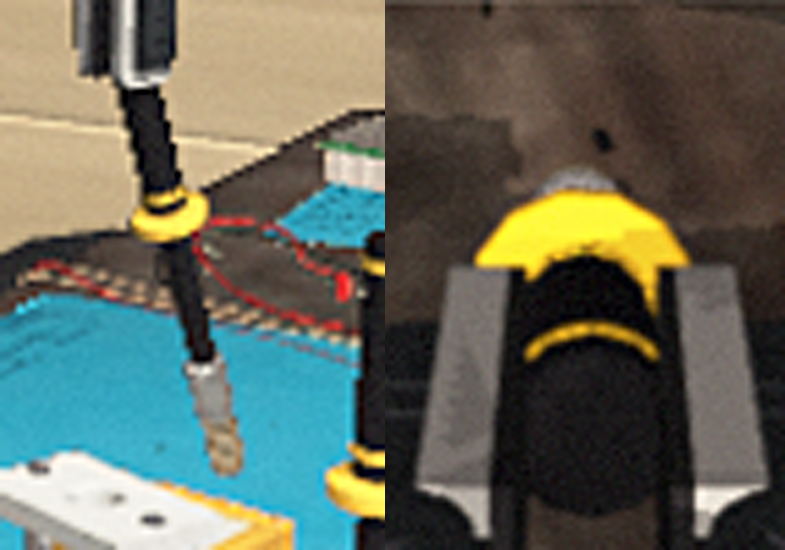

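Run:
```python
from fit import *
c=np.load("c11.npy",allow_pickle=True).item()
ob=[(3,(355.9,124.1)),(-58,(361.9,151.7)),(-109,(366.1,170.2))]
fit([582.5,139.3,269.4],96,ob,[(68,(321.4,286))],c)
fit([582.5,139.3,269.4],96,ob,[],c)
```

```text
tilt deg 17.85 +- 1.06 off,s,lat [10.9 42.   0.9] sh [0.55 0.23] cost 3.99
[-0.3  0.4 -0.3 -1.2  0.1  0.6 -0.3 -0.1  0.4  0.6  0.5  0.2  2.2]
tilt deg 18.87 +- 1.52 off,s,lat [ 7.1 42.3 -0.6] sh [0.75 0.04] cost 2.97
[-0.8  0.6 -0.4 -1.2  0.4  0.5  0.5 -0.4  0.8  0.   1.4]
```

Call:
carry_out --targets '[0,-6,0,10,0,0,-8,0,25,0,0,-8,0,40,0,0,-4,0,50,0,0,2,0,54,0]' --force 60

```text
time_s: 13.85
tool_pos: [579.6, 139.0, 213.0]
orientation: [-0.001, -0.053, 0.999, -0.0]
contact_force: [-0.1, 0.7, -1.3]
opening: 11.2
```

Call:
carry_out --targets '[0,10,0,0,0,0,20,0,0,0,0,30,0,0,0,0,40,0,0,0,0,48,0,0,0]'

```text
time_s: 14.35
tool_pos: [533.9, 134.4, 216.0]
orientation: [0.002, -0.053, 0.999, 0.0]
contact_force: [4.5, 1.4, 0.3]
opening: 11.2
```

```bash
python3 look.py 12 325 105
```

```text
t 14.35 pos [533.93 134.43 216.01] ang 96.04 tilt [0. 0.] F [4.49 1.44 0.3 ] open 11.2
```

View pics/v12.png

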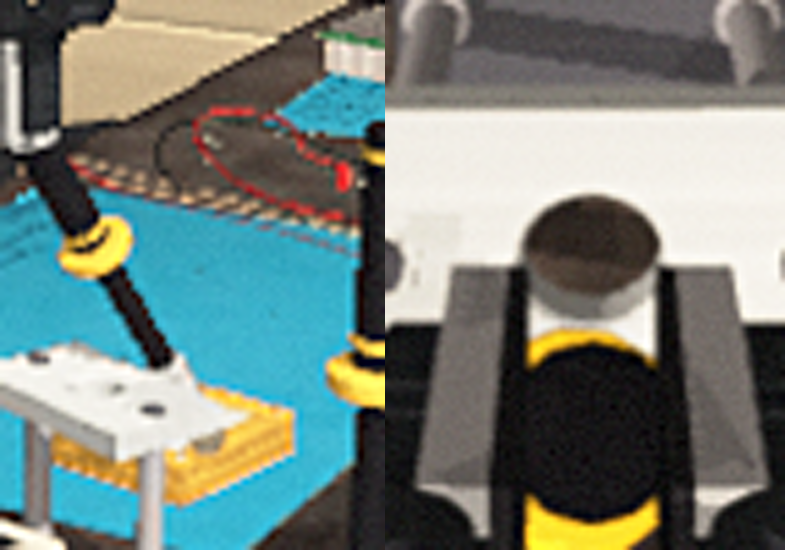

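Call:
carry_out --targets '[0,2,0,0,0,0,2,0,0,0,0,-2,0,0,0,0,-7,0,0,0,0,-13,0,0,0]'

```text
time_s: 14.95
tool_pos: [545.7, 135.4, 214.6]
orientation: [-0.001, -0.053, 0.999, -0.0]
contact_force: [1.0, -0.3, 1.0]
opening: 11.2
```

Call:
carry_out --targets '[0,-7,0,-2,0,0,-15,0,-7,0,0,-23,0,-14,0,0,-30,0,-24,0,0,-36,0,-34,0]'

```text
time_s: 15.45
tool_pos: [581.1, 139.1, 248.1]
orientation: [-0.002, -0.053, 0.999, -0.0]
contact_force: [-0.9, 0.3, -0.3]
opening: 11.1
```

Call:
carry_out --targets '[0,-4,0,-10,0,0,-7,0,-20,0,0,-8,0,-28,0,0,-8,0,-32,0,0,-8,0,-32,0]'

```text
time_s: 15.95
tool_pos: [589.6, 140.1, 281.4]
orientation: [0.0, -0.053, 0.999, -0.0]
contact_force: [0.1, 0.5, -0.7]
opening: 11.1
```

```bash
python3 look.py 13 325 70
```

```text
t 15.95 pos [589.59 140.07 281.43] ang 96.03 tilt [0. 0.] F [ 0.1   0.49 -0.68] open 11.1
```

View pics/v13.png

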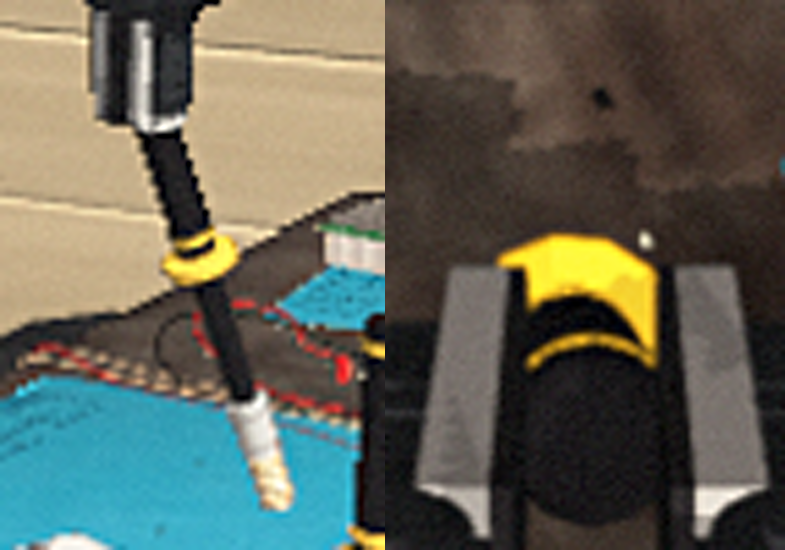

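Run:
```python
from fit import *
c=np.load("c13.npy",allow_pickle=True).item()
ob=[(3,(361.5,116.5)),(-58,(369.5,143.6)),(-109,(375.5,162.0))]
p=[589.6,140.1,281.4]
x=fit(p,96,ob,[(68,(321.4,287))],c)
P=np.array(p)-[0,0,6]
print(model(x,P,np.radians(6),[-109])-np.array(p))
x=fit(p,96,ob,[],c); print(model(x,P,np.radians(6),[-109])-np.array(p))
o=get_obs(); print(delta(o,[500,-100,290],86.5))
```

```text
tilt deg 22.94 +- 1.06 off,s,lat [14.3 43.3  0.8] sh [0.88 0.32] cost 6.43
[-0.   1.1 -0.4 -1.2 -0.5 -0.2 -0.3 -0.2  0.7  0.5  0.9  0.3  2.9]
[[  73.17591012    8.47106192 -146.21552184]]
tilt deg 24.11 +- 1.48 off,s,lat [ 9.7 43.8 -0.9] sh [1.15 0.13] cost 4.98
[-0.5  1.4 -0.5 -1.1 -0.2 -0.4  0.8 -0.6  1.2  0.1  1.9]
[[  71.79990427    6.60256947 -145.43046971]]
(array([ 113.9, -229.3,   -9.2]), 0.166)
```

Run:
```python
from fit import *
T=calibration("top")
t=cv2.imread("pics/top0.png")
cv2.imwrite("pics/tc2.png",cv2.resize(t[130:270,330:530],None,fx=4,fy=4,interpolation=cv2.INTER_CUBIC))
for z in (50,150,200): print(z,[onz(T,q,z).round(0)[:2].tolist() for q in [(418,228),(458,178),(502,195),(455,250)]])
```

```text
50 [[449.0, -151.0], [581.0, -261.0], [537.0, -375.0], [393.0, -244.0]]
150 [[437.0, -126.0], [556.0, -226.0], [516.0, -329.0], [387.0, -210.0]]
200 [[431.0, -114.0], [544.0, -209.0], [506.0, -307.0], [383.0, -194.0]]
```

View pics/tc2.png

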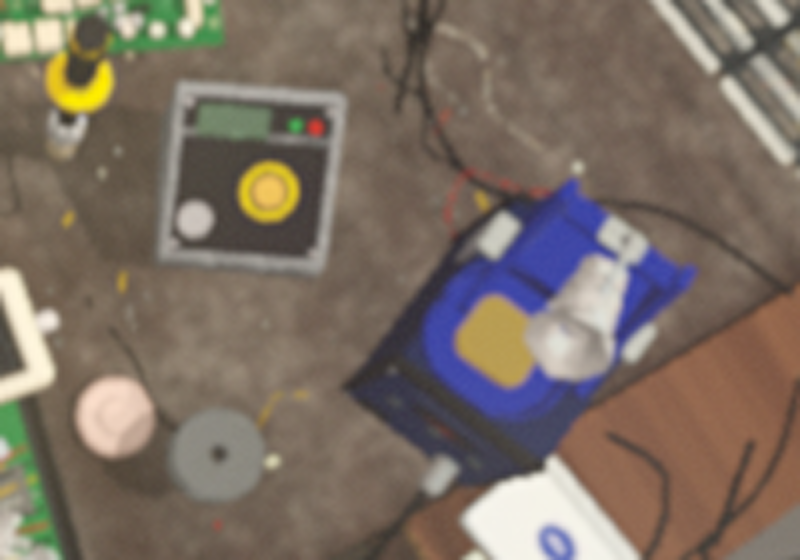

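Run:
```python
from fit import *
o=get_obs(); st(o); print(delta(o,[490,130,285]),delta(o,[490,-95,285],86.5))
```

```text
t 16.05 pos [589.17 140.03 280.68] ang 96.03 tilt [-0. -0.] F [-0.29 -0.15  0.48] open 11.1
(array([99.7,  0.4, -4.3]), 0.0) (array([ 123.3, -223.3,   -4.2]), 0.166)
```

Call:
carry_out --targets '[0,4,0,-8,0,0,14,0,-16,0,0,32,0,-20,0,0,54,0,-20,0,0,76,0,-20,0]'

```text
time_s: 16.55
tool_pos: [512.7, 132.0, 301.8]
orientation: [0.0, -0.053, 0.999, 0.0]
contact_force: [-0.4, 0.1, -0.4]
opening: 11.2
```

Call:
carry_out --targets '[0,16,-5,0,0.01,0,28,-18,0,0.03,0,36,-40,0,0.06,0,41,-66,0,0.09,0,44,-94,0,0.12]'

```text
time_s: 17.05
tool_pos: [478.9, 33.6, 302.0]
orientation: [0.001, 0.007, 1.0, -0.0]
contact_force: [0.8, -0.2, -0.2]
opening: 10.9
```

Run:
```python
from fit import *
o=get_obs(); st(o); print(delta(o,[495,-95,285],86.5))
```

```text
t 17.05 pos [478.93  33.55 301.99] ang 89.15 tilt [ 0. -0.] F [ 0.77 -0.24 -0.21] open 10.9
(array([ -18. , -128.3,   17. ]), 0.046)
```

Call:
carry_out --targets '[0,-1,-27,0,0.02,0,-4,-55,0,0.04,0,-8,-83,0,0.046,0,-13,-108,0,0.046,0,-18,-121,3,0.046]'

```text
time_s: 17.55
tool_pos: [496.2, -88.9, 299.0]
orientation: [0.001, 0.031, 1.0, -0.0]
contact_force: [0.3, -0.4, -1.2]
opening: 11.2
```

Call:
carry_out --targets '[0,0,-7,5,0,0,0,-7,12,0,0,0,-7,14,0,0,0,-7,14,0]'

```text
time_s: 17.95
tool_pos: [495.2, -93.1, 283.4]
orientation: [-0.001, 0.03, 1.0, 0.0]
contact_force: [0.7, 0.9, -0.9]
opening: 11.4
```

```bash
python3 look.py 14 380 60
python3 - <<'E'
from fit import *
cv2.imwrite("pics/t14.png",cv2.resize(camera("top")[120:240,330:480,::-1],None,fx=4,fy=4,interpolation=cv2.INTER_CUBIC))
E
```

```text
t 17.95 pos [495.24 -93.11 283.38] ang 86.59 tilt [-0.  0.] F [ 0.74  0.95 -0.92] open 11.4
```

View pics/w14.png

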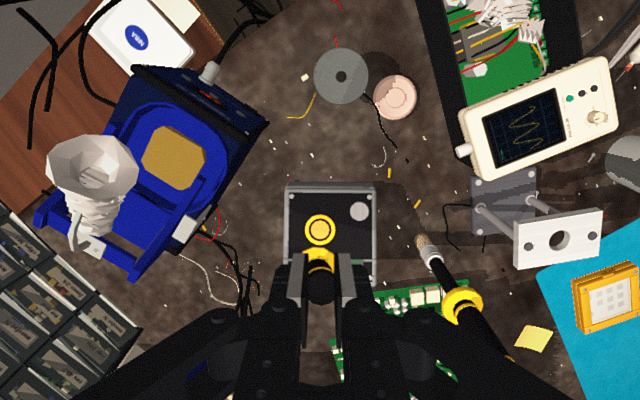

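View pics/s14.png

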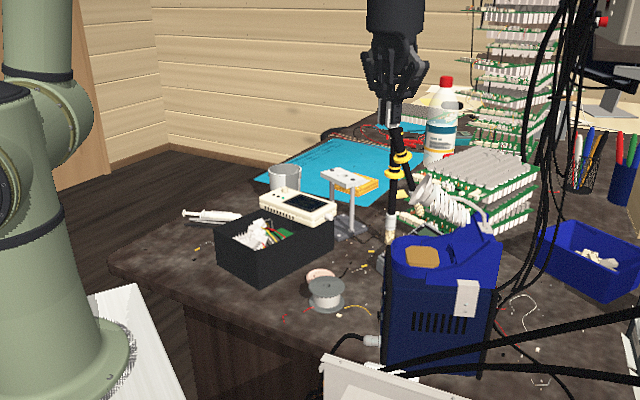

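View pics/t14.png

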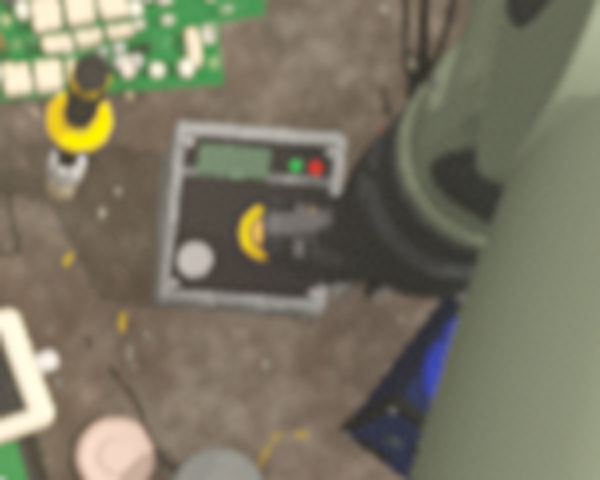

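Run:
```python
from fit import *
w=cv2.imread("pics/w14.png")
cv2.imwrite("pics/w14c.png",cv2.resize(w[170:310,270:390],None,fx=4.2,fy=4.2,interpolation=cv2.INTER_CUBIC))
c14=np.load("c14.npy",allow_pickle=True).item();c1=np.load("c1.npy",allow_pickle=True).item();T=calibration("top")
print(tri([(T,(397.4,177.9)),(c14,(320,229.5)),(c1,(98.8,171.9))]))
print([onz(c14,(320,229.5),z) for z in (48,52)])
print(tri([(T,(397.4,177.9)),(c14,(320,229.5))]))
```

```text
(array([578.66817786, -99.49453798,  51.36869669]), [np.float64(1.893796450688433), np.float64(1.4532391179847821), np.float64(0.4812926657906902)])
[array([579.64076576, -98.19017659,  48.        ]), array([577.93895272, -98.08262613,  52.        ])]
(array([576.65272273, -98.96728825,  57.74880586]), [np.float64(1.481470274750589), np.float64(1.4814702747507655)])
```

View pics/w14c.png

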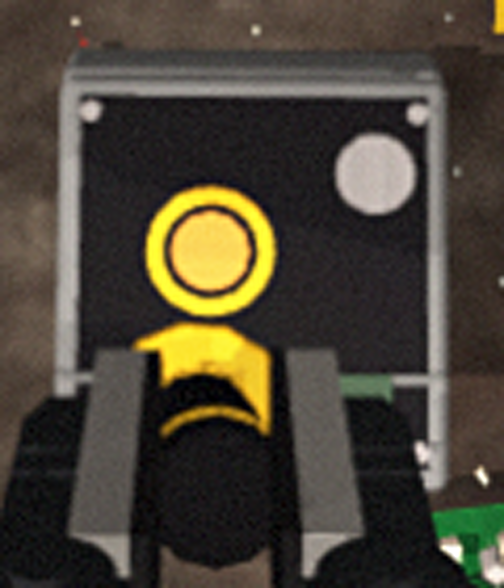

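Call:
carry_out --targets '[0,0,0,10,0,0,-1,-1,28,0,0,-2,-1,46,0,0,-2,-1,57,0,0,-2,-1,60,0]'

```text
time_s: 18.6
tool_pos: [496.8, -94.9, 222.4]
orientation: [-0.001, 0.03, 1.0, 0.0]
contact_force: [0.3, -0.4, -1.6]
opening: 11.6
```

Call:
carry_out --targets '[0,0,0,0,0,0,0,0,0,0]'

```text
time_s: 18.8
tool_pos: [498.2, -95.5, 224.6]
orientation: [0.001, 0.03, 1.0, -0.0]
contact_force: [-0.1, 0.1, -0.0]
opening: 11.2
```

```bash
python3 look.py 15 365 130
python3 - <<'E'
from fit import *
s=cv2.imread("pics/s15.png");cv2.imwrite("pics/s15c.png",cv2.resize(s[90:270,340:450],None,fx=5,fy=3.3*5/3.3,interpolation=cv2.INTER_CUBIC)[:,:550])
t=camera("top")[130:220,360:440,::-1]
cv2.imwrite("pics/t15.png",cv2.resize(t,None,fx=6,fy=6,interpolation=cv2.INTER_CUBIC))
w=cv2.imread("pics/w15.png");cv2.imwrite("pics/w15c.png",cv2.resize(w[170:310,260:380],None,fx=4.2,fy=4.2,interpolation=cv2.INTER_CUBIC))
E
```

```text
t 18.8 pos [498.24 -95.5  224.62] ang 86.52 tilt [ 0. -0.] F [-0.05  0.05 -0.02] open 11.2
```

View pics/s15.png

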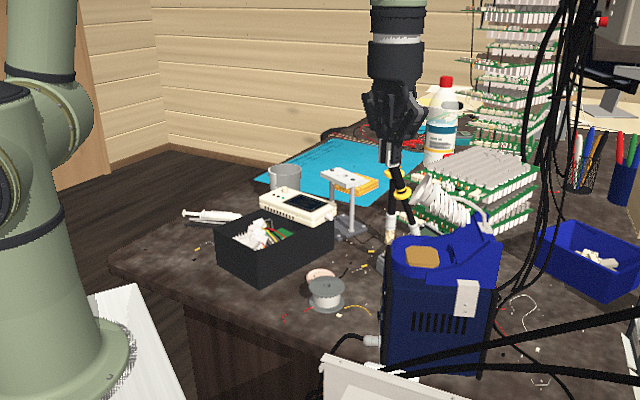

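View pics/t15.png

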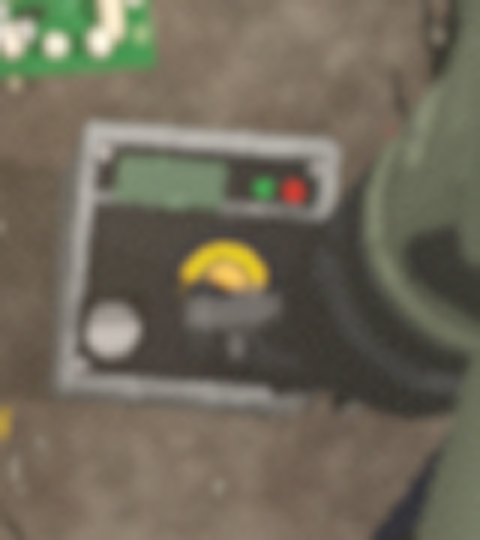

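View pics/w15c.png

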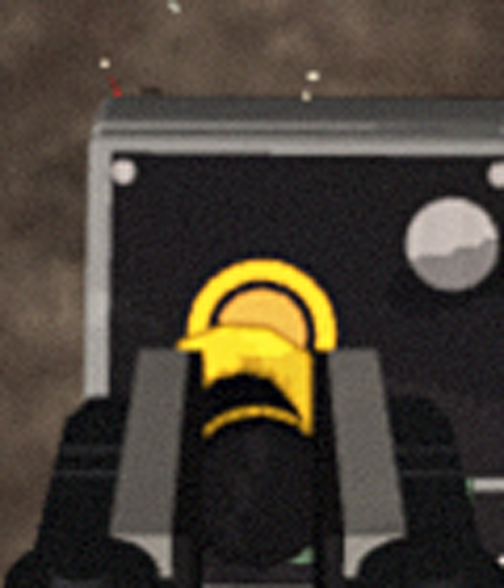

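Run:
```python
from fit import *
s=cv2.imread("pics/s15.png");cv2.imwrite("pics/s15c.png",cv2.resize(s[150:270,360:450],None,fx=6,fy=6,interpolation=cv2.INTER_CUBIC)[:600])
S=calibration("scene");p=np.array([498,-95.4,224.2]);n=np.array([.998,-.06,0])
tip=p+72.4*n-[0,0,146]; print(tip,(proj(S,[tip,[578.3,-98.8,51.5]])-[360,150])*6)
```

```text
[570.2552 -99.744   78.2   ] [[345.8175122  570.33638608]
 [356.46330635 642.51804612]]
```

View pics/s15c.png

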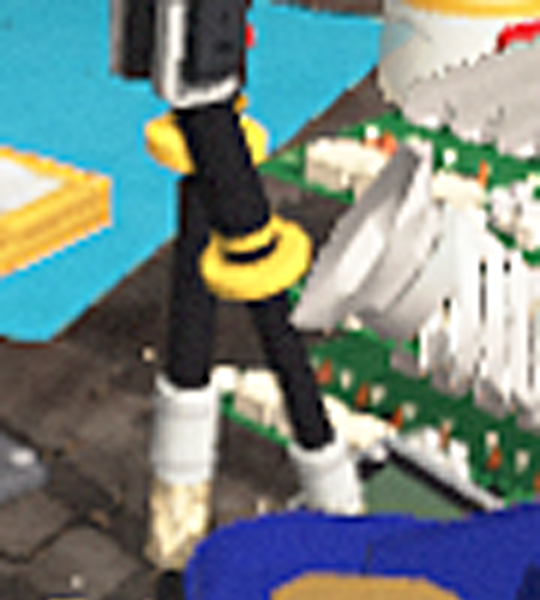

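Run:
```python
from fit import *
c=np.load("c15.npy",allow_pickle=True).item()
p=[498,-95.4,224.3]
for ow in ([],[(68,(321.2,287.5))]):
    x=fit(p,86.55,[(3,(402.7,193)),(-58,(413.7,226.0))],ow,c)
    print(model(x,np.array(p)-[0,0,6],np.radians(-3.45),[-109])-np.array(p))
```

```text
tilt deg 24.06 +- 1.94 off,s,lat [11.8 44.8 -1.2] sh [1.08 0.26] cost 9.94
[ 0.   2.1 -1.1 -2.4  1.  -0.8  1.1  0.3  2.4]
[[  74.32661429   -5.64853178 -146.43576366]]
tilt deg 22.78 +- 1.14 off,s,lat [15.1 44.9  0.6] sh [0.93 0.43] cost 11.13
[ 0.5  1.9 -1.4 -2.3 -0.3 -0.1  1.   0.4  0.9  0.4  3. ]
[[  74.58222998   -3.89889223 -147.87018645]]
```

Call:
carry_out --targets '[0,0,1,4,0,0,0,1.5,9,0,0,0,1.5,12,0,0,0,1.5,12,0,0,0,1.5,12,0]'

```text
time_s: 19.45
tool_pos: [497.8, -93.8, 211.8]
orientation: [-0.0, 0.03, 1.0, 0.0]
contact_force: [-0.5, -0.2, -1.0]
opening: 11.4
```

```bash
python3 look.py 16 380 160
python3 - <<'E'
from fit import *
w=cv2.imread("pics/w16.png");a=cv2.resize(w[190:310,260:380],None,fx=4,fy=4,interpolation=cv2.INTER_CUBIC)
cv2.imwrite("pics/w16c.png",a)
E
```

```text
t 19.45 pos [497.75 -93.85 211.79] ang 86.51 tilt [-0.  0.] F [-0.51 -0.19 -0.95] open 11.4
```

View pics/w16c.png

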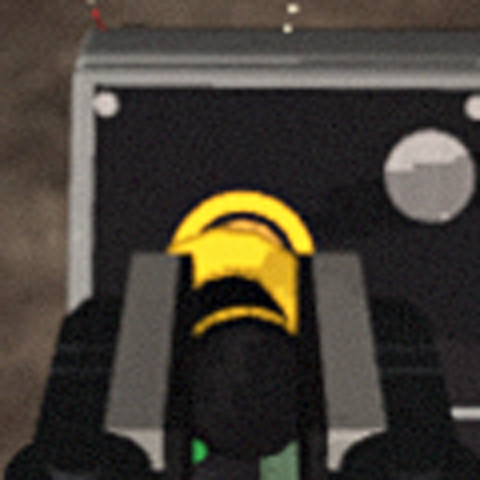

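```bash
cat > fs.py <<'E'
from fit import *
F=[];P=[]
for i in range(8):
    o=get_obs();F.append(o["contact_force"]);P.append(o["tool_pos"]);camera("top")
print("F",np.mean(F,0).round(2),"sd",np.std(F,0).round(2),"pos",np.mean(P,0).round(2),"t",o["time_s"])
E
python3 fs.py
```

```text
F [ 0.29  0.02 -0.74] sd [0.54 0.52 0.57] pos [497.97 -93.92 212.09] t 19.9
```

Call:
carry_out --targets '[0,-1.5,0,3,0,0,-3,0,6.5,0,0,-4.5,0,10,0,0,-4.5,0,10,0,0,-4.5,0,10,0]'

```text
time_s: 20.45
tool_pos: [502.3, -94.1, 201.7]
orientation: [-0.0, 0.03, 1.0, 0.0]
contact_force: [0.1, 0.6, -0.1]
opening: 11.2
```

```bash
python3 fs.py
```

```text
F [ 0.15  0.08 -0.83] sd [0.52 0.42 0.41] pos [502.39 -94.16 202.02] t 20.8
```

Call:
carry_out --targets '[0,-0.8,0,1.8,0,0,-1.7,0,3.6,0,0,-1.7,0,3.6,0,0,-1.7,0,3.6,0]'

```text
time_s: 21.25
tool_pos: [504.0, -94.2, 198.2]
orientation: [-0.0, 0.03, 1.0, 0.0]
contact_force: [-0.2, 0.0, -0.6]
opening: 11.2
```

```bash
python3 fs.py
```

```text
F [-0.22 -0.   -0.8 ] sd [0.47 0.47 0.65] pos [504.07 -94.25 198.38] t 21.6
```

Call:
carry_out --targets '[0,-0.6,0,1.4,0,0,-1.3,0,2.7,0,0,-1.3,0,2.7,0,0,-1.3,0,2.7,0]'

```text
time_s: 22.05
tool_pos: [505.3, -94.3, 195.7]
orientation: [-0.0, 0.03, 1.0, -0.0]
contact_force: [-0.7, -0.5, 1.1]
opening: 11.2
```

```bash
python3 fs.py
```

```text
F [-0.08 -0.07  0.55] sd [0.4  0.62 0.41] pos [505.36 -94.35 195.73] t 22.4
```

Call:
carry_out --targets '[0,-0.8,0,1.8,0,0,-1.7,0,3.6,0,0,-1.7,0,3.6,0,0,-1.7,0,3.6,0]'

```text
time_s: 22.85
tool_pos: [507.0, -94.4, 192.0]
orientation: [-0.0, 0.03, 1.0, 0.0]
contact_force: [-1.1, 0.0, 1.5]
opening: 11.0
```

```bash
python3 fs.py; python3 look.py 17 380 155;python3 - <<'E'
import cv2,numpy as np
s=cv2.imread("pics/s17.png");t=cv2.resize(s[150:260,370:450],None,fx=5,fy=5,interpolation=cv2.INTER_CUBIC)
w=cv2.imread("pics/w17.png");a=cv2.resize(w[200:310,280:360],None,fx=5,fy=5,interpolation=cv2.INTER_CUBIC)
cv2.imwrite("pics/v17.png",np.hstack([t,a]))
E
```

```text
F [-0.6  -0.1   1.54] sd [0.52 0.25 0.54] pos [507.06 -94.44 192.11] t 23.2
t 23.25 pos [507.08 -94.43 192.11] ang 86.52 tilt [ 0. -0.] F [-0.41 -0.1   0.88] open 11.0
```

View pics/v17.png

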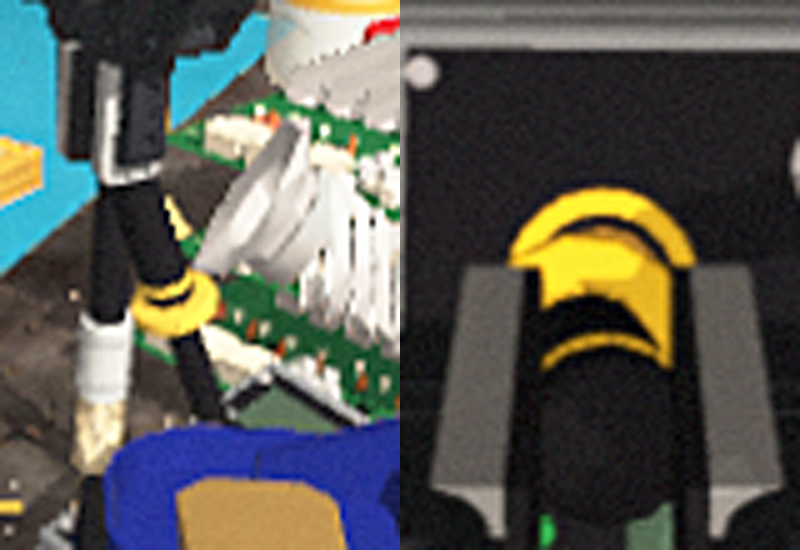

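Run:
```python
from fit import *
S=calibration("scene")
s=cv2.imread("pics/s17.png");cv2.imwrite("pics/s17d.png",cv2.resize(s[180:240,385:425],None,fx=12,fy=10,interpolation=cv2.INTER_CUBIC))
for p in ([507.1,-94.4,186.1],[498,-95.4,218.3]):
  for th in (15,20,25,30):
    x=[np.radians(th),63*0+20*np.sin(np.radians(th)),43,0]
    q=proj(S,model(x,np.array(p),np.radians(-3.5),[30,3,-40]));d=q[2]-q[1];print(th,q.round(1).tolist(),(d[0]/d[1]).round(3))
```

```text
15 [[394.4, 199.5], [396.9, 213.6], [400.7, 235.1]] 0.176
20 [[395.9, 198.9], [399.5, 212.4], [405.0, 232.8]] 0.271
25 [[397.3, 198.4], [402.0, 211.0], [409.2, 230.2]] 0.376
30 [[398.6, 197.8], [404.5, 209.5], [413.3, 227.3]] 0.495
15 [[391.6, 181.6], [394.2, 196.5], [398.2, 219.0]] 0.176
20 [[393.1, 181.1], [396.9, 195.3], [402.6, 216.7]] 0.268
25 [[394.5, 180.5], [399.5, 193.9], [406.9, 214.1]] 0.37
30 [[395.9, 179.9], [402.0, 192.4], [411.1, 211.2]] 0.485
```

View pics/s17d.png

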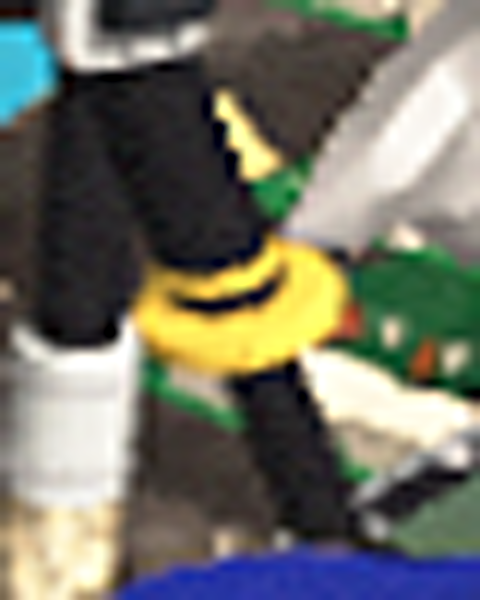

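Run:
```python
from rig import *
print(hand_in())
```

```text
the job is handed in; nothing more can be done
None
```

I took the smaller brush from its stand, made two down-and-up strokes in the cup, and handed in with the brush gripped and its bristles pressed on the yellow-ringed brass pad. No verdict came back. By my checks the end conditions are met.

**Strokes:** the bristle end went from about 17 mm to about 70 mm above the cup floor and back, twice. The last look inside showed the cup still standing with the brush in its middle. I did not re-measure the cup or the bystanders at the end.

**Tilting the brush:** the hand can only point straight down. I drew the shaft against the far edge of the fixed stand's plate so the brush swivelled in the jaws. The first two tries sprang back to about 12° and 18°. The third held at about 23°.

**Last checks at the pad:**

| Check | Measured | Required |
|---|---|---|
| Press force | about 2.4 N (after averaging out sensor noise) | 0.8 to 6 N |
| Bristle give, worked out from that force | about 6 mm | 1 to 13 mm |
| Brush tilt | 22 to 24° (about 1 to 3° off square) | 25° ± 10° |
| Bristle end to pad centre | estimated within 2–3 mm | under 9 mm |

- **Not seen directly:** the bristle end was hidden from every camera at the pad. Its position comes from the fitted brush pose, and the height at which contact was felt agrees with it.
- **Disagrees with the description:** in the pictures the fingertips end about 10 mm behind the tool point instead of 25 mm ahead. The brush is therefore held by only the top 10–15 mm of the handle. The jaws, set to 60 N, also read 11 mm on a 16 mm handle.

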